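Lay the square tube down for sawing

ROBOT

A 6-joint arm with a two-finger parallel gripper is mounted at the origin on a cart in front of the work surface, level with it; the furniture and walls round the work are solid. World frame = base frame: x ahead of the robot, y to its left, z up, the work surface at z = 0. Lengths are in m, angles in rad, forces in N, time in s.
With the tool pointing down it reaches from about 0.4 to 0.825 m from the base axis. Payload 7 kg.
Tool frame: the origin (TCP) lies at the very end of the fingers, on their centre line; the grasp point (between the pads) lies 19 mm behind it; z points along the fingers, y is the direction in which the jaws open and shut (so a half turn about z gives the same grasp; the last joint's range is limited). The gripper opens to 88 mm and grips with 3 to 60 N. Pads are 19 mm wide; open, the fingers measure 130 mm over their backs; the gripper's body (78 mm by 193 mm) begins 47 mm behind the grasp point.
Start: joints at [1.411, 0.359, 0.012, 0, -1.224, -0.288], TCP at [0.292, 0.608, 0.227] pointing down, gripper open.
Joint ranges: [-3.07, 3.07], [-1.43, 2.12], [-1.02, 1.25], [-3.03, 1.67], [-3.05, -0], [-3.03, 3.03]. Speed limits (rad/s): [2.39, 2.39, 3.01, 3.14, 3.14, 3.14].

INTERFACE

Orientations are given as [roll, pitch, yaw] about the fixed x, y, z axes, in that order (R = Rz(yaw) Ry(pitch) Rx(roll)).
In Python, from station import arm gives the robot as it stands.
- The arm moves only by the shell command python3 -m inch 'ROWS' [FORCE]. ROWS is text: rows parted by semicolons, each of 7 numbers parted by spaces: the closure, from 0 (fully open) to 1 (shut), then the shift along the tool's x, y, z each as a share of 300 mm, from -1 to 1, then the turn, a rotation vector about the tool's x, y, z each as a share of 60 degrees, from -1 to 1. In form: grip tx ty tz rx ry rz; .... A call has 1 to 12 rows; each row is the pose to reach, as a shift and turn from the pose commanded when the call began, along the tool's axes at that moment; what a row does not reach only later rows make up. A row lasts 1/10 s, in which the tool goes at most 50 mm and 8.59 degrees, less where a joint would pass 70% of its speed; a pose out of reach is approached as far as the arm can. A call with a number of a shift or a turn outside -1 to 1 is refused whole. A call with a gripper value outside its range is refused whole. The fingers move at their own pace and stop on an object; FORCE is the grip in N (left out, the last holds). Time passes only in rows, so rows that repeat a pose let the fingers close. It gives the time, the measured TCP pose, the force and the opening at its end, in the units of the state.
- arm.get_state(): the state, without advancing time (a new reading comes with each control period).
- arm.grab_frame(name): name is "scene" or "top" or "wrist"; returns a dict with "img" (480x640x3 uint8, red, green, blue), "range_z" (480x640 float32, m along the optical axis (not along the pixel's ray), 0 where there is no reading), "fx", "fy", "cx", "cy" (pixels), "extrinsics" (4x4, takes a point from world to camera coordinates); the wrist camera has in their place "tool_from_camera" (4x4, takes a point from camera to tool coordinates, whose origin is the TCP and whose axes are the flange's). Camera axes: x right, y up, looking along -z (the intrinsics and any distortion apply to the point x, -y, -z); pixel columns grow to the right and rows downward; lengths in m; the calibration is good to about 2 mm. The wrist camera is an equidistant fisheye: a pixel r from the principal point sees the ray r / f radians off the axis. A picture is of the moment at which its call begins: read the wrist's pose just before it.
- arm.job_done(): hands the job in, once; it reports no verdict.
The state is a dict: "t": time; "q": joint angles; "qd": joint speeds; "joint_efforts": joint torques, N m; "eef_pos": TCP position; "ee_rot": TCP orientation; "force": force on the tool from outside, world axes, zero at the start; "moment": the same for the moment, N m; "width": finger opening in m.
Only numpy, scipy, OpenCV 4.12 (cv2) and the standard library are available. Lean on these libraries where they do the work, as an engineer would, in place of code of your own. Each camera call takes 0.05 s, during which the arm holds its last target.

TASK

The square aluminium tube stands on end on the sawing board. Without gripping or lifting it, tip it over to the left with a fingertip, controlling it all the way down so that it lands gently and never drops, and then push it home so that it lies flat with its foot end against the end stop and its side flush along the fence, ready to be sawn. Leave the tools round the board where they are.

Things in the scene. Friction and masses are not known exactly. Their poses are not given: they have to be found in the camera images.
- saw_board: Plywood sawing board fixed to the desk, 140 mm (its x) by 260 mm (its y) by 18 mm thick with its non-slip black rubber facing (friction 0.7 to 1). Origin: centre of its underside, on the desk. Its x points away from the robot, y to the left, z up (turned up to 0.12 rad). A wooden fence runs along its far edge and a dark wooden end stop stands across its right end.
- fence_face (a point): Middle of the fence's working face, at the board's top. The face lies 45 mm to the board's +x from its middle, looks to -x and runs the full length; the fence is 25 mm thick and 40 mm high above the board, with a 2 mm saw kerf 23 mm to the board's +y.
- stop_face (a point): Foot of the end stop's working face, at the board's top, 102 mm to the board's -y from its middle. The face looks to +y, is 45 mm high and reaches from the fence to 40 mm on the near side of the board's middle line. To the right of the board stands a black instrument case, 212 mm high and more with its handle: keep the gripper clear of it.
- tube: Loose square aluminium tube, 60 x 60 mm outside, 2.5 mm wall, 180 mm long, open through (a 55 mm square mouth), about 0.36 kg, scribed 125 mm from its foot. Origin: centre of the foot end; z along the tube to the mouth, y roughly the board's y. Starts upright on the board, about 15 to 30 mm short of the fence, 5 to 20 mm clear of the stop, turned up to 0.1 rad.
- tube_mouth (a point): Centre of the tube's open mouth, 180 mm from the foot along the tube. Closed fingers fit into the 55 mm square opening from above and can push on, or hold back, either inner wall.
- tube_mid (a point): Centre of the tube, halfway along it (90 mm above its foot; 30 mm above the board when it lies on its side).
- left_foot_edge (a point): Middle of the left lower edge of the tube's foot (30 mm to the tube's +y): the edge it pivots on when tipped to the left.
- right_foot_edge (a point): Middle of the right lower edge of the tube's foot (30 mm to the tube's -y).
- file_d: Bystander: file with a wooden handle lying behind the board, 22 x 171 x 23 mm. Origin: centre of its underside; y along the file.
- brass_gauge: Bystander: small pale metal gauge block, 22 x 36 x 15 mm, on the mat to the left of the board. Origin: centre of its underside.
- marker: Bystander: short black marker lying behind the left end of the board, 14 x 50 x 14 mm. Origin: centre of its underside; y along it.

How it is judged:
By the outcome, as a careful person would: the job done as asked, in the order asked, and still so for the second after the job is handed in, with the robot touching nothing.
It also fails if it takes over 72 s, if anything falls off the work surface, if the arm or the gripper's body presses on something with over 40 N, if the wrist force passes 120 N, or if a joint passes its speed limit or range.

## Working session

There is one attempt and no reset: what is moved stays moved. The work goes in short steps, Python scripts to look and compute and a shell command to move; the robot and the scene stay as the last step left them, time stands still between calls to the robot, and variables do not carry over. Pictures are saved under pics/ and viewed, and the job is handed in when it is done.

```bash
ls; mkdir -p pics
python3 - <<'E'
from station import arm
import cv2,numpy as np
s=arm.get_state()
for k,v in s.items(): print(k,np.round(v,4))
for n in ["scene","top"]:
    f=arm.grab_frame(n)
    cv2.imwrite(f"pics/{n}0.png",f["img"][:,:,::-1])
    np.savez(f"pics/{n}0.npz",**f)
    print(n,f["fx"],f["fy"],f["cx"],f["cy"],f.keys()); print(np.round(f["extrinsics"],4))
E
```

```text
pics
t 0.0
q [ 1.4111e+00  3.5940e-01  1.1100e-02 -4.0000e-04 -1.2241e+00 -2.8810e-01]
qd [-0.0002  0.001   0.0009 -0.0004  0.0012 -0.0005]
joint_efforts [-1.00000e-04 -5.82729e+01  2.93045e+01  6.99710e+00  6.80000e-03
 -2.00000e-04]
eef_pos [0.2921 0.608  0.2256]
ee_rot [ 3.1399e+00 -1.0000e-04 -4.4790e-01]
force [ 0.3419 -0.5387  0.4458]
moment [ 0.0151 -0.0203 -0.0229]
width 0.0878
scene 470.5750988873544 470.5750988873544 320.7730830614581 238.34176721435793 dict_keys(['img', 'range_z', 'fx', 'fy', 'cx', 'cy', 'extrinsics'])
[[ 0.7378 -0.675  -0.0088 -0.1987]
 [ 0.4859  0.5219  0.7011 -0.5578]
 [-0.4686 -0.5216  0.713  -0.4804]
 [ 0.      0.      0.      1.    ]]
top 587.9196743272813 587.9196743272813 316.76645943216 230.51403495939712 dict_keys(['img', 'range_z', 'fx', 'fy', 'cx', 'cy', 'extrinsics'])
[[-0.027  -0.9989  0.0383  0.3285]
 [ 0.9972 -0.0242  0.0704 -0.5882]
 [-0.0694  0.0401  0.9968 -0.9469]
 [ 0.      0.      0.      1.    ]]
```

View pics/scene0.png

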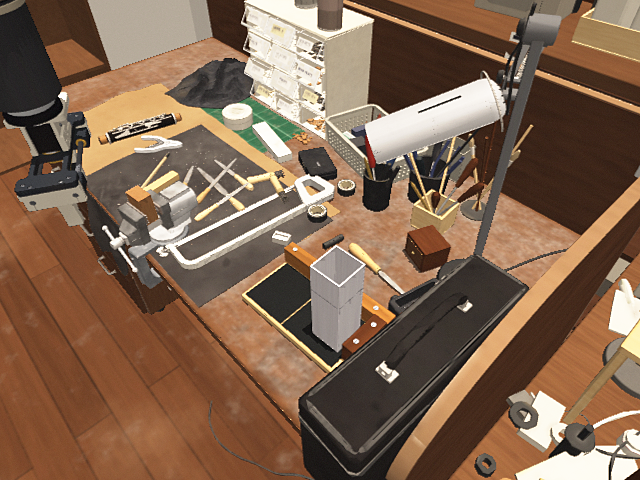

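View pics/top0.png

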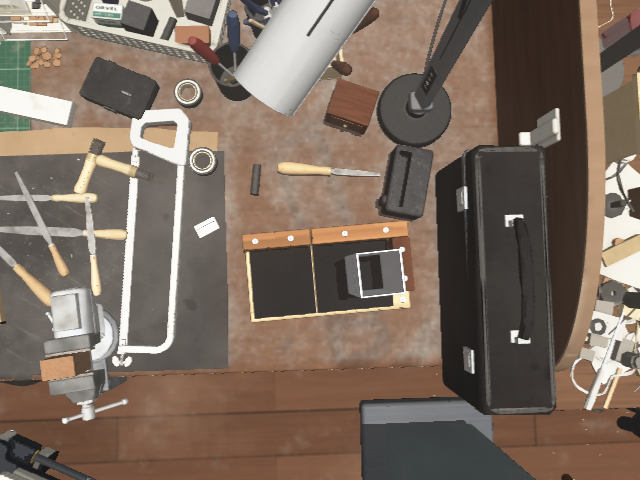

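The scene shows the tube upright at the right end of the board, beside the case. In the top view the board spans about (245–410, 225–320) and the tube mouth is at about (382,273), with the file, marker and gauge near (330,170), (255,180) and (206,227). Next I'll measure them in depth.

```bash
cat > h.py <<'E'
import numpy as np,cv2
def cloud(f):
    z=f["range_z"]; v,u=np.mgrid[0:480,0:640]
    X=(u-f["cx"])/f["fx"]*z; Y=-(v-f["cy"])/f["fy"]*z
    P=np.stack([X,Y,-z],-1); E=np.array(f["extrinsics"])
    W=(P-E[:3,3])@E[:3,:3]
    W[z<=0]=np.nan
    return W
def proj(f,p):
    E=np.array(f["extrinsics"]); c=np.atleast_2d(p)@E[:3,:3].T+E[:3,3]
    return np.stack([f["cx"]+f["fx"]*c[:,0]/-c[:,2], f["cy"]-f["fy"]*c[:,1]/-c[:,2]],-1)
E
python3 - <<'E'
from h import *
f=dict(np.load("pics/top0.npz")); W=cloud(f)
for u,v in [(280,280),(340,300),(328,350),(280,241),(375,233),(356,275),(380,252),(403,272),(404,255),(255,180),(300,168),(360,173),(206,227),(300,60),(495,200),(520,280),(408,180)]:
    print((u,v),np.round(W[v,u],4))
z=W[...,2]
def rect(m,name):
    p=W[m][:,:2].astype(np.float32); r=cv2.minAreaRect(p); print(name,len(p),np.round(r[0],4),np.round(r[1],4),round(r[2],2), np.round(np.median(W[m][:,2]),4)); print(np.round(cv2.boxPoints(r),4).tolist())
def win(u0,u1,v0,v1):
    m=np.zeros(z.shape,bool);m[v0:v1,u0:u1]=1;return m
w=win(235,425,215,330)
rect(w&(abs(z-.018)<.005),"boardtop")
rect(w&(abs(z-.058)<.004),"fence")
rect(w&(abs(z-.063)<.0035)&win(390,425,230,330),"stop")
rect(w&(abs(z-.198)<.006),"mouth")
rect(win(195,222,212,240)&(z>.008),"gauge")
rect(win(245,268,155,200)&(z>.006),"marker")
rect(win(270,385,155,185)&(z>.006),"file")
rect(win(432,565,130,420)&(z>.15),"case")
E
```

```text
(280, 280) [0.5175 0.375  0.018 ]
(340, 300) [0.4828 0.2791 0.0208]
(328, 350) [4.010e-01 2.996e-01 2.000e-04]
(280, 241) [0.5785 0.3727 0.0577]
(375, 233) [0.5873 0.224  0.0585]
(356, 275) [0.5235 0.2681 0.1749]
(380, 252) [0.5533 0.2368 0.192 ]
(403, 272) [0.5253 0.1835 0.0655]
(404, 255) [0.5516 0.1804 0.0629]
(255, 180) [0.6823 0.4125 0.0118]
(300, 168) [0.6993 0.3382 0.0197]
(360, 173) [0.6906 0.2388 0.0104]
(206, 227) [0.6065 0.4931 0.0144]
(300, 60) [0.7812 0.3388 0.2887]
(495, 200) [0.6172 0.0855 0.213 ]
(520, 280) [0.5123 0.0711 0.248 ]
(408, 180) [0.6708 0.1676 0.0523]
boardtop 9146 [0.536  0.2901] [0.1527 0.2783] 3.65 0.0185
[[0.45089998841285706, 0.42410001158714294], [0.46860000491142273, 0.14630000293254852], [0.6209999918937683, 0.15610000491142273], [0.6032999753952026, 0.43389999866485596]]
fence 2721 [0.5451 0.2856] [0.116  0.2863] 4.94 0.0587
[[0.4749999940395355, 0.42320001125335693], [0.49970000982284546, 0.1378999948501587], [0.6151999831199646, 0.14790000021457672], [0.5906000137329102, 0.43320000171661377]]
stop 636 [0.5443 0.1831] [0.0967 0.0281] 5.15 0.0633

[... 597 characters left out ...]
0.5113999843597412]]
marker 253 [0.6843 0.4085] [0.0506 0.0276] 3.07 0.0131
[[0.65829998254776, 0.42089998722076416], [0.6597999930381775, 0.39329999685287476], [0.7103000283241272, 0.3959999978542328], [0.7088000178337097, 0.4235999882221222]]
file 772 [0.7056 0.2918] [0.1678 0.0337] 88.13 0.0153
[[0.6859999895095825, 0.2084999978542328], [0.7196999788284302, 0.20739999413490295], [0.7251999974250793, 0.3750999867916107], [0.6915000081062317, 0.37619999051094055]]
case 27639 [0.5272 0.0582] [0.3839 0.1418] 3.14 0.2112
[[0.33160001039505005, 0.1185000017285347], [0.3393999934196472, -0.023099999874830246], [0.7226999998092651, -0.0020000000949949026], [0.714900016784668, 0.1395999938249588]]
```

Run:
```python
from h import *
f=dict(np.load("pics/top0.npz")); W=cloud(f); z=W[...,2]
g=dict(np.load("pics/scene0.npz")); V=cloud(g)
def rect(p,name):
    p=p[:,:2].astype(np.float32); r=cv2.minAreaRect(p); print(name,len(p),np.round(r[0],4),np.round(r[1],4),round(r[2],2)); print(np.round(cv2.boxPoints(r),4).tolist())
for n,A in(("top",W),("scene",V)):
    P=A[(abs(A[...,0]-.53)<.13)&(abs(A[...,1]-.29)<.17)]
    F=P[(abs(P[:,2]-.058)<.004)&(P[:,0]>.555)&(P[:,1]>.2)]
    rect(F,n+" fence")
    S=P[(abs(P[:,2]-.063)<.003)&(P[:,1]<.21)&(P[:,0]<.57)]; 
    if len(S)>20: rect(S,n+" stop")
    M=P[(abs(P[:,2]-.198)<.004)]; rect(M,n+" mouth"); print(np.median(M[:,2]))
    B=P[(abs(P[:,2]-.018)<.004)&(P[:,1]>.3)&(P[:,0]<.55)]; rect(B,n+" board left part"); print(np.median(B[:,2]))
    # side walls of tube
    T=P[(P[:,2]>.05)&(P[:,2]<.18)&(abs(P[:,0]-.525)<.035)&(abs(P[:,1]-.238)<.045)&(P[:,1]>.205)]
    print("walls",len(T)); rect(T,n+" walls")
# projected check overlay
yaw=.086
img=g["img"][:,:,::-1].copy()
```

```text
top fence 2299 [0.605  0.3163] [0.0682 0.2352] 4.77
[[0.5612999796867371, 0.43070000410079956], [0.5807999968528748, 0.19629999995231628], [0.6488000154495239, 0.20190000534057617], [0.6291999816894531, 0.43630000948905945]]
top stop 454 [0.5333 0.1882] [0.0428 0.0715] 88.36
[[0.4968999922275543, 0.16779999434947968], [0.5684000253677368, 0.16580000519752502], [0.569599986076355, 0.2085999995470047], [0.49810001254081726, 0.21060000360012054]]
top mouth 357 [0.5255 0.2382] [0.0599 0.0605] 4.32
[[0.4932999908924103, 0.2660999894142151], [0.49790000915527344, 0.20579999685287476], [0.557699978351593, 0.2102999985218048], [0.5530999898910522, 0.27059999108314514]]
0.19846292413139524
top board left part 4458 [0.5015 0.3644] [0.0973 0.1295] 0.52
[[0.4523000121116638, 0.42879998683929443], [0.45350000262260437, 0.29919999837875366], [0.5507000088691711, 0.3000999987125397], [0.5496000051498413, 0.4296000003814697]]
0.01847439047454061
walls 1085
top walls 1085 [0.5256 0.2394] [0.0592 0.0588] 4.6
[[0.4936999976634979, 0.2662999927997589], [0.4984000027179718, 0.2076999992132187], [0.557399
[... 560 characters left out ...]
0.0617 0.0611] 3.53
[[0.4909999966621399, 0.2680000066757202], [0.49480000138282776, 0.2070000022649765], [0.5564000010490417, 0.21080000698566437], [0.5526000261306763, 0.2718000113964081]]
0.19654941100079729
scene board left part 2520 [0.5027 0.3637] [0.0997 0.128 ] 3.27
[[0.44929999113082886, 0.424699991941452], [0.45660001039505005, 0.2969000041484833], [0.5561000108718872, 0.3025999963283539], [0.548799991607666, 0.430400013923645]]
0.017084552437940215
walls 3079
scene walls 3079 [0.5234 0.2389] [0.062  0.0621] 4.4
[[0.4900999963283539, 0.26750001311302185], [0.4948999881744385, 0.20559999346733093], [0.5566999912261963, 0.21040000021457672], [0.5519000291824341, 0.27230000495910645]]
```

Run:
```python
from h import *
f=dict(np.load("pics/top0.npz")); W=cloud(f)
P=W[(abs(W[...,0]-.53)<.13)&(abs(W[...,1]-.29)<.17)]
F=P[(abs(P[:,2]-.058)<.0025)&(P[:,0]>.555)&(P[:,1]>.19)&(P[:,0]<.625)]
ys=np.arange(.20,.42,.01);lo=[];hi=[];yy=[]
for y in ys:
    x=F[abs(F[:,1]-y)<.005][:,0]
    if len(x)>10: lo.append(x.min());hi.append(x.max());yy.append(y)
lo=np.array(lo);hi=np.array(hi);yy=np.array(yy)
import numpy.polynomial.polynomial as pp
for n,a in(("near",lo),("far",hi)):
    c=np.polyfit(yy,a,1); r=a-np.polyval(c,yy); k=abs(r)<.002; c=np.polyfit(yy[k],a[k],1); print(n,c,"yaw",-c[0],"x at y=.29",np.polyval(c,.29), k.sum(),len(k))
# fence left end, board near edge
print("fence y max",np.percentile(F[:,1],[99,99.8]))
S=P[(abs(P[:,2]-.063)<.0025)&(P[:,1]<.21)&(P[:,0]<.57)]
xs=np.arange(.50,.565,.006)
for x in xs:
    y=S[abs(S[:,0]-x)<.004][:,1]; 
    if len(y):print(round(x,3),len(y),y.min().round(4),y.max().round(4))
print(S[:,0].min())
c=f["img"][215:330,235:425,::-1]; cv2.imwrite("pics/c0.png",cv2.resize(c,None,fx=4,fy=4,interpolation=cv2.INTER_CUBIC))
```

```text
near [-0.06177702  0.59277344] yaw 0.06177702177332597 x at y=.29 0.5748581062588866 18 22
far [-0.06272717  0.61744149] yaw 0.0627271696876433 x at y=.29 0.5992506101207073 22 22
fence y max [0.42982123 0.43146481]
0.5 42 0.168 0.209
0.506 43 0.1676 0.2091
0.512 45 0.1674 0.2098
0.518 45 0.1688 0.21
0.524 40 0.1684 0.2099
0.53 39 0.1684 0.183
0.536 42 0.1698 0.1843
0.542 45 0.1694 0.1843
0.548 41 0.171 0.1841
0.554 43 0.1706 0.1854
0.56 52 0.1704 0.1987
0.4969579186559447
```

View pics/c0.png

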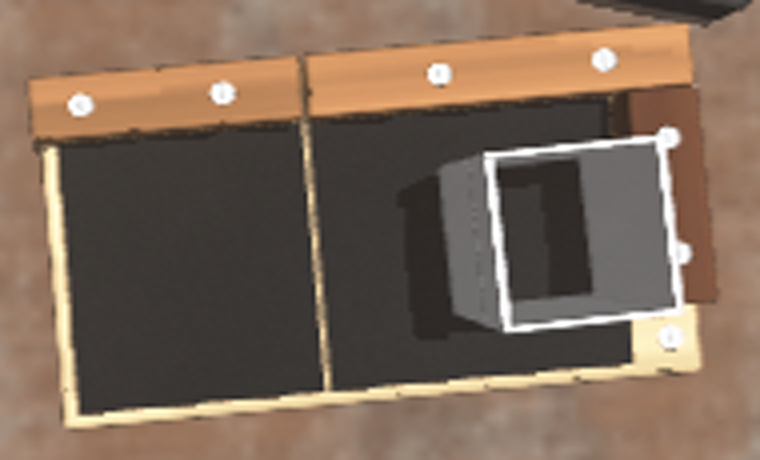

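Run:
```python
from h import *
W=np.concatenate([cloud(dict(np.load(f"pics/{n}0.npz"))).reshape(-1,3) for n in("top","scene")])
W=W[np.isfinite(W).all(1)]
xs=np.arange(.3,.86,.05); ys=np.arange(.85,-.01,-.05)
print("cols x",np.round(xs,2))
for y in ys:
    r=[]
    for x in xs:
        m=W[(abs(W[:,0]-x)<.025)&(abs(W[:,1]-y)<.025)][:,2]
        r.append(int(1000*np.percentile(m,98)) if len(m)>5 else -1)
    print(round(y,2),r)
```

```text
cols x [0.3  0.35 0.4  0.45 0.5  0.55 0.6  0.65 0.7  0.75 0.8  0.85]
0.85 [-733, 1, 4, 20, 21, 21, 7, 6, 5, 6, 24, 25]
0.8 [-734, 2, 7, 14, 17, 19, 10, 12, 12, 7, 27, 27]
0.75 [-734, 1, 7, 48, 28, 20, 16, 15, 7, 6, 28, 25]
0.7 [93, 333, 138, 111, 103, 19, 22, 25, 25, 20, 29, 31]
0.65 [295, 387, 136, 110, 101, 20, 22, 19, 25, 24, 32, 32]
0.6 [518, 529, 23, 14, 15, 16, 17, 16, 24, 27, 32, 32]
0.55 [538, 2, 23, 24, 24, 24, 24, 24, 26, 27, 27, 29]
0.5 [334, 1, 6, 6, 7, 7, 20, 7, 24, 25, 23, 161]
0.45 [-734, 1, 5, 6, 15, 56, 58, 5, 6, 5, 131, 138]
0.4 [-738, 2, 3, 20, 21, 59, 61, 14, 15, 280, 287, 272]
0.35 [-1, 2, 3, 20, 21, 59, 61, 4, 22, 285, 309, 316]
0.3 [-1, 2, 3, 20, 22, 52, 61, 4, 17, 269, 312, 335]
0.25 [-1, 2, 3, 19, 198, 199, 61, 4, 10, 56, 276, 339]
0.2 [-1, 2, 4, 19, 197, 198, 63, 54, 54, 42, 512, 449]
0.15 [-1, 3, 4, 15, 65, 65, 59, 55, 55, 30, 506, 29]
0.1 [-1, 213, 213, 213, 213, 213, 214, 213, 213, 27, 28, 22]
0.05 [-1, 213, 213, 250, 254, 254, 242, 214, 214, 4, 4, 4]
-0.0 [-1, 212, 212, 242, 264, 278, 288, 293, 294, 294, 294, 294]
```

```bash
python3 -m inch '1 0 0 0 0 0 -1; 1 0 0 0 0 0 -1; 1 0 0 0 0 0 -1; 1 0 0 0 0 0 -1; 1 0 0 0 0 0 -1; 1 0 0 0 0 0 -1; 1 0 0 0 0 0 -1; 1 0 0 0 0 0 -1'; python3 -c "
from station import arm;print(arm.get_state())"
```

```text
t: 0.9
eef_pos: [0.2921, 0.6082, 0.226]
ee_rot: [3.141, 0.001, 0.602]
force: [0.2, 0.2, 0.6]
width: 0.0292
{'t': 0.9, 'q': array([ 1.41112190e+00,  3.59048575e-01,  1.14322588e-02, -2.13372168e-04,
       -1.22409736e+00,  7.61320364e-01]), 'qd': array([ 1.27589044e-03, -1.66739637e-03,  1.57155142e-03,  1.97739081e-04,
        5.08762288e-05, -1.76658073e-01]), 'joint_efforts': array([ 3.81088327e-02, -5.84110165e+01,  2.94307870e+01,  6.95414901e+00,
        8.55340390e-02,  2.23300606e+00]), 'eef_pos': array([0.29214065, 0.60818984, 0.2260287 ]), 'ee_rot': array([3.14106695e+00, 7.78088091e-04, 6.01573142e-01]), 'force': array([0.18722761, 0.20528441, 0.55370656]), 'moment': array([-0.06621871, -0.0370425 , -0.06901586]), 'width': 0.029222899715506796}
```

```bash
cat >> h.py <<'E'
from scipy.spatial.transform import Rotation as Ro
BY=.062; XB=np.array([np.cos(BY),np.sin(BY),0]); YB=np.array([-np.sin(BY),np.cos(BY),0]); ZB=np.array([0,0,1.]); C=np.array([.5294,.2975,0])
def toolR(al,yb=BY):
    x=np.array([np.cos(yb),np.sin(yb),0]); y=np.array([-np.sin(yb),np.cos(yb),0])
    d=-np.cos(al)*ZB-np.sin(al)*y; ty=-x; return np.stack([np.cross(ty,d),ty,d],1)
def bd(x,y,z): return C+XB*x+YB*y+ZB*z   # board frame (z from desk)
def cur():
    from station import arm
    s=arm.get_state(); return np.array(s["eef_pos"]),Ro.from_euler("xyz",s["ee_rot"]).as_matrix(),s
def rows(p0,R0,poses):
    for p,R in poses:
        sh=R0.T@(p-p0)/.3; rv=Ro.from_matrix(R0.T@R).as_rotvec()/np.deg2rad(60)
        print(" ".join(f"{v:.3f}" for v in np.r_[sh,rv]))
E
python3 - <<'E'
from h import *
p,R,s=cur()
rows(p,R,[(np.array([.45,.5,.30]),toolR(-0.0)),(bd(-.005,.14,.25),toolR(0))])
E
```

```text
0.230 0.595 -0.246 0.001 -0.000 2.015
0.291 0.893 -0.080 0.001 -0.000 2.015
```

```bash
python3 -m inch '1 .23 .595 -.246 0 0 1; 1 .23 .595 -.246 0 0 1; 1 .23 .595 -.246 0 0 1; 1 .23 .595 -.246 0 0 1; 1 .23 .595 -.246 0 0 1; 1 .23 .595 -.246 0 0 1; 1 .291 .893 -.16 0 0 1;1 .291 .893 -.16 0 0 1'
python3 - <<'E'
from h import *
p,R,s=cur(); print(s["q"],s["force"])
rows(p,R,[(bd(-.005,.14,.27),toolR(np.deg2rad(a))) for a in (0,30,55)])
E
```

```text
t: 1.7
eef_pos: [0.5158, 0.4361, 0.2742]
ee_rot: [-3.141, 0.0, -0.456]
force: [1.2, 0.3, 0.0]
width: 0.0006
[ 9.89768033e-01  3.35934820e-01  8.63861297e-02 -1.64064220e-04
 -1.32094859e+00  1.24856230e-01] [1.24098494 0.31699065 0.0145635 ]
-0.001 -0.002 0.014 -0.000 0.000 1.005
-0.001 -0.002 0.014 -0.263 0.453 0.981
-0.001 -0.002 0.014 -0.481 0.828 0.924
```

```bash
python3 -m inch '1 0 0 0 0 0 1; 1 0 0 0 0 0 1; 1 0 0 0 0 0 1; 1 0 0 0 0 0 1; 1 0 0 0 0 0 1; 1 0 0 0 0 0 1; 1 0 0 0 0 0 1; 1 0 0 0 0 0 1'; python3 -m inch '1 0 0 0 0 .9 0; 1 0 0 0 0 .9 0; 1 0 0 0 0 .9 0; 1 0 0 0 0 .9 0; 1 0 0 0 0 .9 0; 1 0 0 0 0 .9 0; 1 0 0 0 0 .9 0; 1 0 0 0 0 .9 0';python3 - <<'E'
from h import *
p,R,s=cur(); print(s["q"],R[:,2]@YB,s["force"])
from station import arm
f=arm.grab_frame("scene"); cv2.imwrite("pics/scene1.png",f["img"][:,:,::-1])
E
```

```text
t: 2.5
eef_pos: [0.5153, 0.4364, 0.2742]
ee_rot: [3.141, -0.0, -1.501]
force: [-0.3, 0.3, 0.2]
width: 0.0004
t: 3.3
eef_pos: [0.515, 0.437, 0.2708]
ee_rot: [3.134, -0.948, -1.487]
force: [0.5, 0.2, 0.2]
width: 0.0003
[ 1.1849987   0.78136924  0.32966616  0.40435979 -1.98209273 -1.11444109] -0.8119393036730638 [0.54089162 0.21241864 0.19480635]
```

View pics/scene1.png

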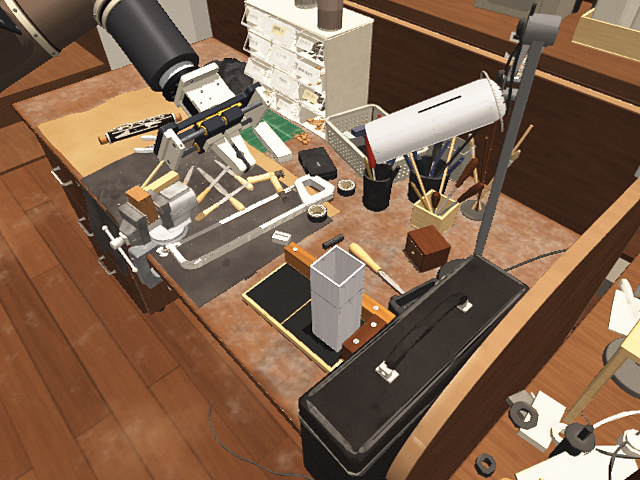

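The wrist view of the rehearsal: the gripper tilts 54° to the left at about (210,120) in the scene picture, well clear of everything. Next I'll check that the low end of the move is reachable.

Run:
```python
from h import *
p,R,s=cur()
rows(p,R,[(bd(-.005,.15,.10),toolR(np.deg2rad(60))),(bd(-.005,.15,.075),toolR(np.deg2rad(60)))])
```

```text
-0.487 -0.002 0.312 -0.011 0.100 0.009
-0.554 -0.002 0.361 -0.011 0.100 0.009
```

```bash
python3 -m inch '1 -.12 0 .08 0 .03 0; 1 -.24 0 .16 0 .06 0; 1 -.36 0 .24 0 .1 0; 1 -.487 0 .312 -.011 .1 .009; 1 -.487 0 .312 -.011 .1 .009;1 -.554 0 .361 -.011 .1 .009;1 -.554 0 .361 -.011 .1 .009';python3 - <<'E'
from h import *
p,R,s=cur(); print(s["q"],R[:,2]@YB,s["force"])
from station import arm
f=arm.grab_frame("scene"); cv2.imwrite("pics/scene2.png",f["img"][:,:,::-1])
E
```

```text
t: 4.05
eef_pos: [0.5152, 0.4463, 0.0775]
ee_rot: [-3.138, -1.044, -1.514]
force: [-0.0, -0.8, 0.4]
width: 0.0006
[ 1.19562629  1.00143851  0.27053767  0.38683492 -1.82126635 -1.24198953] -0.864529275351811 [-0.0291761  -0.84827125  0.39162943]
```

View pics/scene2.png

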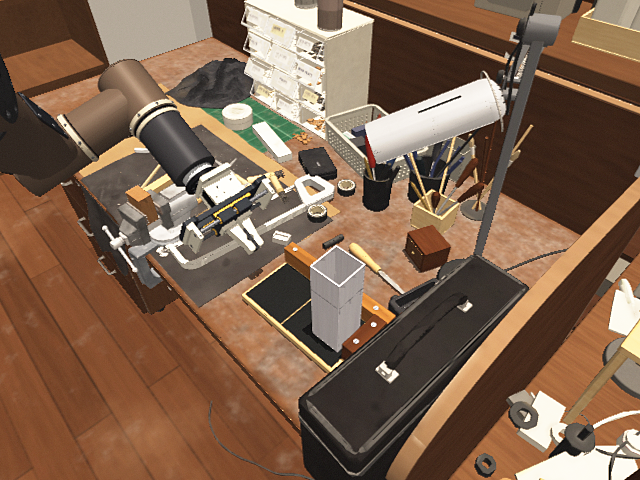

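```bash
cat >> h.py <<'E'
TY=.077; TC=np.array([.5248,.2387,.018]); XT=np.array([np.cos(TY),np.sin(TY),0]); YT=np.array([-np.sin(TY),np.cos(TY),0])
def pose(th,al,gR=2.,s=40.):
    """tube angle th, tool tilt al (deg); right finger face/corner gR mm off the right wall"""
    th=np.deg2rad(th); al=np.deg2rad(al); ph=al-th; c,sn=np.cos(ph),np.sin(ph)
    if ph>=0: u=-27.5+gR+9.5*c; w=180-s
    else:
        # right face passes through rim (u=-27.5+gR,w=180): rim = T + 9.5*(-c,sn) + L*(sn,c)
        L=s; u=-27.5+gR+9.5*c-L*sn; w=180-9.5*sn-L*c
    U=np.cos(th)*YT-np.sin(th)*ZB; Wd=np.sin(th)*YT+np.cos(th)*ZB
    p=TC+.030*YT+(u-30)/1000*U+w/1000*Wd
    return p,toolR(al,TY)
E
python3 - <<'E'
from h import *
p,R,s=cur()
q,Rq=pose(0,35,3.5,-30)
print(q)
a,_=pose(0,35,3.5,-60)
rows(p,R,[(p+[0,0,.15],R),(a,Rq),(q,Rq)])
for th in (0,10,20,40,60,75,90):print(th,pose(th,min(60,th+35))[0].round(3))
E
```

```text
[0.52604756 0.22253    0.228     ]
0.432 -0.001 -0.251 0.000 0.000 0.000
0.892 0.008 0.346 0.010 -0.414 -0.013
0.806 0.008 0.396 0.010 -0.414 -0.013
0 [0.526 0.221 0.158]
10 [0.524 0.246 0.164]
20 [0.522 0.272 0.166]
40 [0.518 0.323 0.155]
60 [0.515 0.367 0.128]
75 [0.513 0.398 0.09 ]
90 [0.511 0.418 0.045]
```

```bash
python3 -m inch '1 .2 0 -.12 0 0 0; 1 .32 0 -.2 0 0 0; 1 .432 0 -.251 0 0 0; 1 .5 0 -.2 0 -.1 0; 1 .6 0 0 0 -.2 0; 1 .7 0 .1 0 -.3 0; 1 .8 0 .2 .01 -.414 -.013;1 .892 .008 .346 .01 -.414 -.013;1 .892 .008 .346 .01 -.414 -.013;1 .892 .008 .346 .01 -.414 -.013';python3 - <<'E'
from h import *
p,R,s=cur(); print(s["force"])
from station import arm
f=arm.grab_frame("scene"); cv2.imwrite("pics/scene3.png",f["img"][:,:,::-1])
f=arm.grab_frame("wrist"); cv2.imwrite("pics/wrist3.png",f["img"][:,:,::-1]); print(f["fx"],f["cx"],f["cy"],np.round(f["tool_from_camera"],3))
q,Rq=pose(0,35,3.5,-30)
rows(p,R,[pose(0,35,3.5,s) for s in (-30,-10,10,40)])
E
```

```text
t: 5.1
eef_pos: [0.526, 0.2213, 0.2605]
ee_rot: [-3.137, -0.608, -1.497]
force: [0.4, 0.1, -0.7]
width: 0.0006
[ 0.36820749  0.05884551 -0.74800372]
371.64829954431775 321.04859356318195 243.1202446681836 [[ 0.001  0.953  0.304  0.083]
 [ 1.    -0.001 -0.    -0.   ]
 [ 0.     0.304 -0.953 -0.158]
 [ 0.     0.     0.     1.   ]]
-0.065 -0.000 0.087 -0.002 0.003 -0.003
-0.103 0.000 0.141 -0.002 0.003 -0.003
-0.141 0.000 0.196 -0.002 0.003 -0.003
-0.199 0.001 0.278 -0.002 0.003 -0.003
```

View pics/scene3.png

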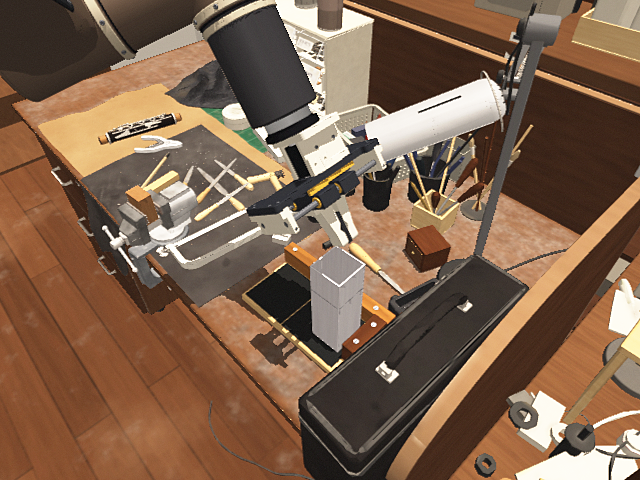

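View pics/wrist3.png

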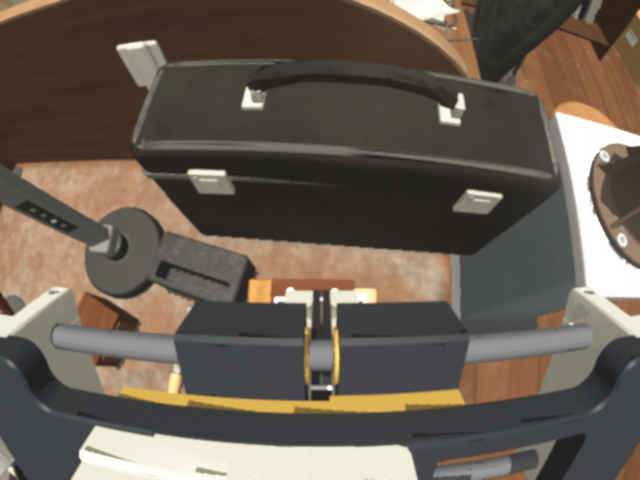

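The scene shows the closed fingers hanging over the mouth at about (345,240), tilted 35°, with the case well clear. I'll descend into the mouth.

```bash
python3 -m inch '1 -.033 0 .044 0 .003 -.003; 1 -.065 0 .087 -.002 .003 -.003; 1 -.084 0 .114 -.002 .003 -.003; 1 -.103 0 .141 -.002 .003 -.003; 1 -.122 0 .168 -.002 .003 -.003; 1 -.141 0 .196 -.002 .003 -.003; 1 -.155 0 .216 -.002 .003 -.003; 1 -.17 0 .237 -.002 .003 -.003; 1 -.185 0 .257 -.002 .003 -.003; 1 -.199 0 .278 -.002 .003 -.003; 1 -.199 0 .278 -.002 .003 -.003';python3 - <<'E'
from h import *
p,R,s=cur(); print(s["force"],s["moment"], p-pose(0,35,3.5,40)[0])
from station import arm
f=arm.grab_frame("scene"); cv2.imwrite("pics/scene4.png",cv2.resize(f["img"][200:380,230:430,::-1],None,fx=3,fy=3))
f=arm.grab_frame("top"); cv2.imwrite("pics/top4.png",cv2.resize(f["img"][190:340,300:500,::-1],None,fx=3,fy=3))
E
```

```text
t: 6.3
eef_pos: [0.5262, 0.2238, 0.155]
ee_rot: [3.138, -0.618, -1.489]
force: [-1.5, -1.1, 9.8]
width: 0.0001
[-1.4940546  -1.06354338  9.83150178] [ 0.35962321  0.27424338 -0.19177602] [ 0.00019398  0.00124981 -0.00297927]
```

View pics/scene4.png

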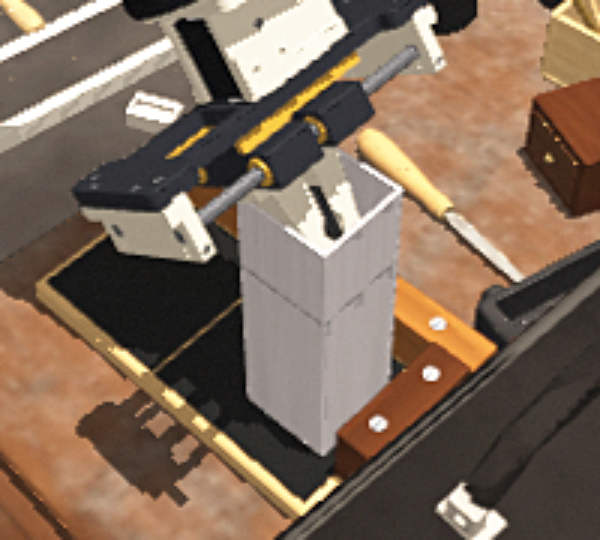

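View pics/top4.png

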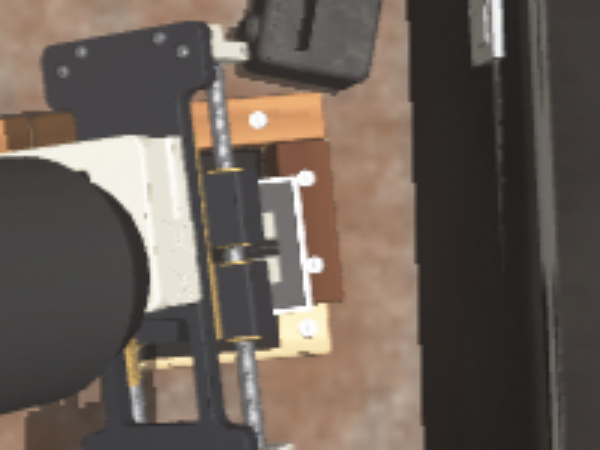

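Force z is +9.8 N: the finger carriers have touched the left rim, and the top crop shows the dark carriers over it at (235,270). I'll back out about 12 mm.

```bash
python3 -m inch '1 .011 0 -.016 0 0 0; 1 .022 0 -.033 0 0 0; 1 .022 0 -.033 0 0 0';python3 - <<'E'
from h import *
p,R,s=cur(); print(s["force"],s["moment"], p-pose(0,35,3.5,30)[0])
from station import arm
f=arm.grab_frame("scene"); W=cloud(f)
m=(abs(W[...,0]-.525)<.05)&(abs(W[...,1]-.24)<.06)&(W[...,2]>.05)&(W[...,2]<.185)
q=W[m][:,:2].astype(np.float32); print(cv2.minAreaRect(q))
E
```

```text
t: 6.7
eef_pos: [0.5259, 0.2246, 0.1664]
ee_rot: [3.137, -0.616, -1.489]
force: [-0.1, 0.9, 0.9]
width: 0.0006
[-0.10344684  0.85148221  0.87617646] [ 1.93449874  0.10958858 -0.03797846] [-0.00018468  0.00210607 -0.00158858]
((0.5328407287597656, 0.22429142892360687), (0.0834764614701271, 0.08854934573173523), 0.2798696458339691)
```

```bash
python3 -m inch '1 0 0 0 0 0 0; 1 0 0 0 0 0 0';python3 - <<'E'
from h import *
p,R,s=cur(); print(s["force"],s["moment"], p-pose(0,35,3.5,30)[0])
from station import arm
f=arm.grab_frame("scene"); W=cloud(f); np.savez("pics/s5.npz",**f)
# left & front faces: near face (looks -x): fit plane
v,u=np.mgrid[0:480,0:640]
m=(abs(W[...,0]-.525)<.05)&(W[...,1]>.2)&(W[...,1]<.285)&(W[...,2]>.05)&(W[...,2]<.17)&(W[...,0]<.54)
q=W[m]; r=cv2.minAreaRect(q[:,:2].astype(np.float32)); print(len(q),r)
cv2.imwrite("pics/scene5.png",cv2.resize(f["img"][200:380,230:430,::-1],None,fx=3,fy=3))
E
```

```text
t: 6.95
eef_pos: [0.5254, 0.2241, 0.1654]
ee_rot: [3.135, -0.617, -1.488]
force: [-0.2, 0.3, -0.4]
width: 0.0004
[-0.1574162   0.32955807 -0.42708963] [ 1.99173895  0.12308016 -0.04599401] [-0.00064943  0.00156126 -0.00262268]
1950 ((0.5149747729301453, 0.23842228949069977), (0.04521951451897621, 0.062296148389577866), 4.731818199157715)
```

View pics/scene5.png

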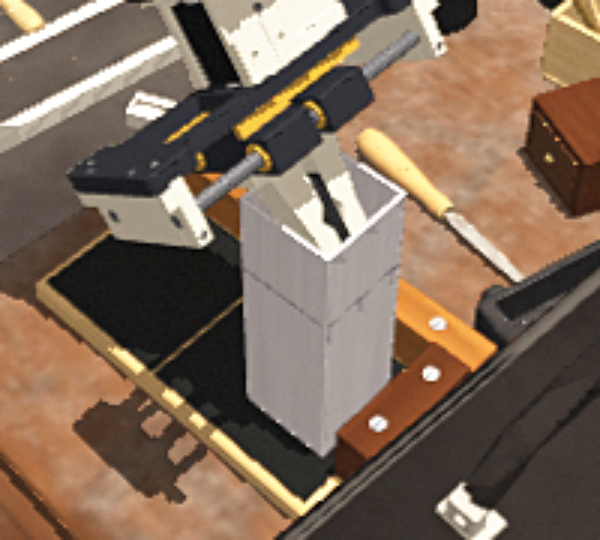

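Run:
```python
from h import *
p,R,s=cur()
rows(p,R,[pose(0,a,g,31) for a,g in((37,4),(39,3.5),(41,3),(43,2.5),(45,2.5))])
```

```text
0.007 -0.002 -0.002 0.003 0.027 0.005
0.009 -0.002 -0.000 0.003 0.061 0.005
0.011 -0.002 0.001 0.003 0.094 0.005
0.013 -0.002 0.002 0.003 0.127 0.005
0.013 -0.002 0.003 0.002 0.161 0.005
```

```bash
python3 -m inch '1 .007 -.002 -.002 .003 .027 .005; 1 .009 -.002 0 .003 .061 .005; 1 .011 -.002 .001 .003 .094 .005; 1 .013 -.002 .002 .003 .127 .005; 1 .013 -.002 .003 .002 .161 .005; 1 .013 -.002 .003 .002 .161 .005; 1 .013 -.002 .003 .002 .161 .005';python3 - <<'E'
from h import *
p,R,s=cur(); print(s["force"],s["moment"], p-pose(0,45,2.5,31)[0], np.rad2deg(np.arcsin(-R[:,2]@YT)),s["q"])
rows(p,R,[pose(t,t+45,2.5,31) for t in np.arange(1.25,15.1,1.25)])
E
```

```text
t: 7.7
eef_pos: [0.5263, 0.2207, 0.1665]
ee_rot: [3.141, -0.786, -1.493]
force: [0.5, -0.4, 0.9]
width: 0.0004
[ 0.50542987 -0.44434307  0.86219892] [ 2.26668502  0.15652813 -0.02374158] [ 7.35279386e-05  2.48581885e-04 -4.61478658e-04] 45.028539684670235 [ 1.01711223  0.53187915 -0.28698438  0.43347826 -1.4447831  -1.15232578]
-0.004 0.000 -0.011 0.001 0.020 0.000
-0.009 0.000 -0.021 0.001 0.041 0.000
-0.015 0.000 -0.030 0.001 0.062 0.000
-0.021 0.000 -0.040 0.001 0.083 0.000
-0.027 0.000 -0.050 0.001 0.104 0.000
-0.033 0.000 -0.059 0.001 0.125 0.000
-0.040 0.000 -0.069 0.001 0.145 0.000
-0.047 0.000 -0.078 0.001 0.166 0.000
-0.054 0.000 -0.087 0.001 0.187 0.000
-0.061 0.000 -0.096 0.001 0.208 0.000
-0.068 0.000 -0.104 0.001 0.229 0.000
-0.076 0.000 -0.113 0.001 0.250 0.000
```

```bash
python3 -m inch '1 -.004 0 -.011 0 .02 0; 1 -.009 0 -.021 0 .041 0; 1 -.015 0 -.03 0 .062 0; 1 -.021 0 -.04 0 .083 0; 1 -.027 0 -.05 0 .104 0; 1 -.033 0 -.059 0 .125 0; 1 -.033 0 -.059 0 .125 0';python3 - <<'E'
from h import *
p,R,s=cur(); print(s["force"],s["moment"], p-pose(7.5,52.5,2.5,31)[0], np.rad2deg(np.arcsin(-R[:,2]@YT)))
from station import arm
f=arm.grab_frame("scene"); W=cloud(f); cv2.imwrite("pics/scene6.png",cv2.resize(f["img"][200:380,230:430,::-1],None,fx=3,fy=3))
rows(p,R,[pose(t,t+45,2.5,31) for t in np.arange(8.5,18.1,1)])
E
```

```text
t: 8.4
eef_pos: [0.5248, 0.2407, 0.1718]
ee_rot: [3.141, -0.918, -1.493]
force: [0.0, -0.6, 0.7]
width: 0.0007
[ 0.01444916 -0.55383633  0.65993719] [ 2.27594639  0.14579958 -0.01628041] [ 7.71719838e-05  4.00913768e-04 -2.11948644e-04] 52.61167083937086
-0.003 0.000 -0.007 0.000 0.015 0.001
-0.007 0.000 -0.015 0.000 0.031 0.001
-0.012 0.000 -0.023 0.000 0.048 0.001
-0.016 0.000 -0.031 0.000 0.065 0.001
-0.021 0.000 -0.039 0.000 0.081 0.001
-0.026 0.000 -0.047 0.000 0.098 0.001
-0.031 0.000 -0.054 0.000 0.115 0.001
-0.036 0.000 -0.062 0.000 0.131 0.001
-0.041 0.000 -0.069 0.000 0.148 0.001
-0.047 0.000 -0.077 0.000 0.165 0.001
```

View pics/scene6.png

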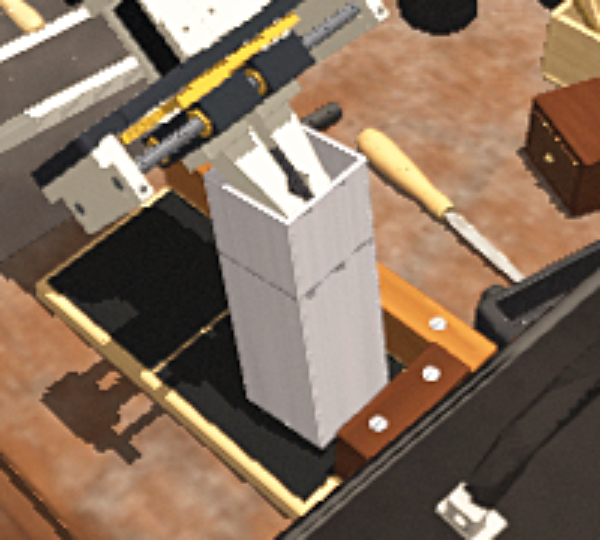

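```bash
cat >> h.py <<'E'
def tilt(f):
    W=cloud(f); Q=W-TC; y=Q@YT; x=Q@XT; z=Q[...,2]
    n=np.zeros_like(W)
    du=np.roll(W,-2,1)-np.roll(W,2,1); dv=np.roll(W,-2,0)-np.roll(W,2,0)
    n=np.cross(du,dv); n/=np.linalg.norm(n,axis=-1,keepdims=True)+1e-12
    b=(abs(x)<.04)&(y>-.045)&(y<.24)&(z>.004)&(z<.2)
    nx=abs(n@XT); m=b&(nx<.25)
    s=np.sign(n@(-YT)+.2*(n@ZB)); ny=(n@YT)*s; nz=(n[...,2])*s
    a=np.rad2deg(np.arctan2(nz,-ny))[m]   # right face tilt
    return a[np.isfinite(a)]
E
python3 - <<'E'
from h import *
from station import arm
for n in ("pics/scene0.npz","pics/s5.npz"):
    a=tilt(dict(np.load(n))); h,e=np.histogram(a,np.arange(-20,95,3)); i=h.argmax(); print(n,e[i],h[i],np.median(a[(a>e[i]-2)&(a<e[i]+5)]))
a=tilt(arm.grab_frame("scene")); h,e=np.histogram(a,np.arange(-20,95,3)); i=h.argmax(); print(e[i],h[i],np.median(a[(a>e[i]-2)&(a<e[i]+5)]))
E
```

```text
pics/scene0.npz -2 468 -0.5103882161818435
pics/s5.npz -2 413 -0.43751685245504135
7 372 8.461642858743982
```

```bash
python3 -m inch '1 -.003 0 -.007 0 .015 0; 1 -.007 0 -.015 0 .031 0; 1 -.012 0 -.023 0 .048 0; 1 -.016 0 -.031 0 .065 0; 1 -.021 0 -.039 0 .081 0; 1 -.026 0 -.047 0 .098 0; 1 -.026 0 -.047 0 .098 0'
python3 - <<'E'
from h import *
from station import arm
p,R,s=cur(); print(s["force"],s["moment"], p-pose(13.5,58.5,2.5,31)[0], np.rad2deg(np.arcsin(-R[:,2]@YT)))
a=tilt(arm.grab_frame("scene")); h,e=np.histogram(a,np.arange(-20,95,3)); i=h.argmax(); print(e[i],h[i],np.median(a[(a>e[i]-2)&(a<e[i]+5)]))
rows(p,R,[pose(t,min(t+45,63),2.5,31) for t in np.arange(14.25,23.1,.75)])
E
```

```text
t: 9.2
eef_pos: [0.5235, 0.2564, 0.1743]
ee_rot: [3.141, -1.021, -1.493]
force: [0.0, -0.5, -0.6]
width: 0.0002
[ 0.04914368 -0.49415156 -0.62786399] [ 2.81459203  0.17521915 -0.04447348] [ 1.16810068e-04 -7.80585107e-05  1.53284035e-04] 58.48039944682468
13 324 14.236072423034418
-0.004 0.000 -0.006 0.000 0.013 0.001
-0.007 0.000 -0.012 0.000 0.025 0.001
-0.010 0.000 -0.018 0.000 0.038 0.001
-0.014 0.000 -0.024 0.000 0.050 0.001
-0.017 0.000 -0.030 0.000 0.063 0.001
-0.021 0.000 -0.036 0.000 0.075 0.001
-0.024 0.000 -0.042 0.000 0.075 0.001
-0.028 0.000 -0.048 0.000 0.075 0.001
-0.032 0.000 -0.054 0.000 0.075 0.001
-0.036 0.000 -0.059 0.000 0.075 0.001
-0.041 0.000 -0.065 0.000 0.075 0.001
-0.045 0.000 -0.071 0.000 0.075 0.001
```

Run:
```python
from h import *
p,R,s=cur()
T=[15,15.6,16.2,16.8,17.4,18,18.6,19.2,19.8,20.4]
rows(p,R,[pose(t,t+46.3,1.3,31) for t in T])
```

```text
-0.004 0.000 -0.009 0.000 0.048 0.000
-0.007 0.000 -0.014 0.000 0.058 0.000
-0.010 0.000 -0.019 0.000 0.068 0.000
-0.012 0.000 -0.024 0.000 0.078 0.000
-0.015 0.000 -0.029 0.000 0.088 0.000
-0.018 0.000 -0.033 0.000 0.098 0.000
-0.021 0.000 -0.038 0.000 0.108 0.000
-0.024 0.000 -0.043 0.000 0.118 0.000
-0.027 0.000 -0.047 0.000 0.128 0.000
-0.030 0.000 -0.052 0.000 0.138 0.000
```

```bash
python3 -m inch '1 -.002 0 -.004 0 .024 0; 1 -.004 0 -.009 0 .048 0; 1 -.007 0 -.014 0 .058 0; 1 -.01 0 -.019 0 .068 0; 1 -.012 0 -.024 0 .078 0; 1 -.015 0 -.029 0 .088 0; 1 -.018 0 -.033 0 .098 0; 1 -.021 0 -.038 0 .108 0; 1 -.024 0 -.043 0 .118 0; 1 -.024 0 -.043 0 .118 0'
python3 - <<'E'
from h import *
from station import arm
p,R,s=cur(); print(s["force"],s["moment"], p-pose(19.2,65.5,1.3,31)[0], np.rad2deg(np.arcsin(-R[:,2]@YT)),s["q"])
a=tilt(arm.grab_frame("scene")); h,e=np.histogram(a,np.arange(-20,95,3)); i=h.argmax(); print(e[i],h[i],np.median(a[(a>e[i]-2)&(a<e[i]+5)]))
E
```

```text
t: 10.25
eef_pos: [0.5225, 0.2708, 0.1753]
ee_rot: [3.141, -1.143, -1.494]
force: [0.1, 0.2, -0.2]
width: 0.0006
[ 0.10933846  0.23841827 -0.16897062] [3.04957429e+00 1.75831197e-01 1.69409260e-03] [0.00018796 0.00010255 0.00029044] 65.5172571455578 [ 1.10656554  0.75233288 -0.14627045  0.49480877 -1.73304868 -1.23965175]
19 305 20.324502030238353
```

Run:
```python
from h import *
p,R,s=cur()
for g in(-2,-2.7,-3.5):
    print(g,np.round((pose(20.8,65.5,g,31)[0]-p)*1000,2))
T=[21.8,22.8,23.8,24.8,25.8,26.8,28,29.2,30.4,31.6,32.8]
rows(p,R,[pose(t,65.5,-2.7,32) for t in T])
```

```text
-2 [-0.31  1.46  0.59]
-2.7 [-0.26  0.8   0.84]
-3.5 [-0.2   0.06  1.13]
-0.005 0.001 -0.010 0.000 0.000 -0.000
-0.010 0.001 -0.018 0.000 0.000 -0.000
-0.014 0.001 -0.027 0.000 0.000 -0.000
-0.019 0.001 -0.035 0.000 0.000 -0.000
-0.024 0.001 -0.043 0.000 0.000 -0.000
-0.029 0.001 -0.051 0.000 0.000 -0.000
-0.035 0.001 -0.060 0.000 0.000 -0.000
-0.041 0.001 -0.070 0.000 0.000 -0.000
-0.048 0.001 -0.079 0.000 0.000 -0.000
-0.055 0.001 -0.088 0.000 0.000 -0.000
-0.062 0.001 -0.097 0.000 0.000 -0.000
```

```bash
python3 -m inch '1 -.005 0 -.01 0 0 0; 1 -.01 0 -.018 0 0 0; 1 -.014 0 -.027 0 0 0; 1 -.019 0 -.035 0 0 0; 1 -.024 0 -.043 0 0 0; 1 -.029 0 -.051 0 0 0; 1 -.035 0 -.06 0 0 0; 1 -.041 0 -.07 0 0 0; 1 -.048 0 -.079 0 0 0; 1 -.048 0 -.079 0 0 0'
cat > chk.py <<'E'
from h import *
from station import arm
import sys
n=sys.argv[1]; th=float(sys.argv[2]); al=float(sys.argv[3]); g=float(sys.argv[4]); ss=float(sys.argv[5])
p,R,s=cur(); print(s["t"],s["force"],s["moment"], (p-pose(th,al,g,ss)[0])*1000, np.rad2deg(np.arcsin(-R[:,2]@YT)),s["q"])
f=arm.grab_frame("scene")
a=tilt(f); h,e=np.histogram(a,np.arange(-20,95,3)); i=h.argmax(); print("tilt",e[i],h[i],np.median(a[(a>e[i]-2)&(a<e[i]+5)]))
cv2.imwrite(f"pics/{n}.png",cv2.resize(f["img"][160:380,180:430,::-1],None,fx=2.5,fy=2.5))
E
python3 chk.py scene7 30.4 65.5 -2.7 32
python3 - <<'E'
from h import *
p,R,s=cur()
T=np.arange(32,50,1.5)
rows(p,R,[pose(t,65.5-.1*i,-2.7,33) for i,t in enumerate(T)])
E
```

```text
t: 11.3
eef_pos: [0.5205, 0.2986, 0.1722]
ee_rot: [-3.141, -1.142, -1.494]
force: [-0.1, -0.1, -0.1]
width: 0.0
11.3 [-0.14829778 -0.06534974 -0.10998902] [ 3.10290249  0.17535267 -0.04462466] [0.24593921 0.38959722 0.03516227] 65.46027675935166 [ 1.12623139  0.78239174 -0.08499065  0.48022485 -1.76543938 -1.23629191]
tilt 31 263 32.17703670659152
-0.011 0.001 -0.009 0.000 0.001 -0.000
-0.020 0.001 -0.020 0.000 -0.001 -0.000
-0.029 0.001 -0.031 0.000 -0.003 -0.000
-0.038 0.001 -0.041 0.000 -0.004 -0.000
-0.048 0.001 -0.051 0.000 -0.006 -0.000
-0.057 0.001 -0.061 0.000 -0.008 -0.000
-0.067 0.001 -0.071 0.000 -0.009 -0.000
-0.078 0.001 -0.080 0.000 -0.011 -0.000
-0.088 0.001 -0.090 0.000 -0.013 -0.000
-0.099 0.001 -0.098 0.000 -0.014 -0.000
-0.110 0.001 -0.107 0.000 -0.016 -0.000
-0.121 0.001 -0.115 0.000 -0.018 -0.000
```

View pics/scene7.png

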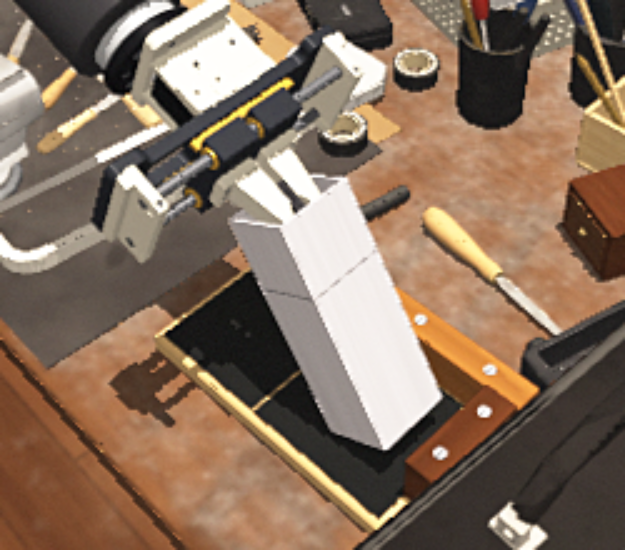

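The tube leans about 32° and rests on the fingertip inside the mouth (about (295,205)), with its foot edge staying put. I'll keep lowering.

```bash
python3 -m inch '1 -.006 0 -.005 0 0 0; 1 -.013 0 -.012 0 0 0; 1 -.02 0 -.02 0 0 0; 1 -.029 0 -.031 0 -.003 0; 1 -.038 0 -.041 0 -.004 0; 1 -.048 0 -.051 0 -.006 0; 1 -.057 0 -.061 0 -.008 0; 1 -.067 0 -.071 0 -.009 0; 1 -.078 0 -.08 0 -.011 0; 1 -.088 0 -.09 0 -.013 0; 1 -.099 0 -.098 0 -.014 0; 1 -.105 0 -.102 0 -.015 0'; python3 chk.py scene8 46.2 64.5 -2.7 33
python3 - <<'E'
from h import *
p,R,s=cur()
T=np.arange(47.2,64.8,1.5)
rows(p,R,[pose(t,64.5-.1*i,-2.7,34) for i,t in enumerate(T)])
E
```

```text
t: 12.55
eef_pos: [0.5173, 0.3393, 0.1562]
ee_rot: [-3.141, -1.127, -1.494]
force: [-1.2, 0.6, 0.4]
width: 0.0004
12.55 [-1.20486027  0.60893102  0.35988123] [ 3.20604662  0.19385418 -0.04987841] [ 0.23384219  0.18093426 -0.50201293] 64.55516118221996 [ 1.15189244  0.83313562  0.00398044  0.45583838 -1.792381   -1.23528885]
tilt 43 232 44.373476979411784
-0.006 0.001 -0.002 0.000 -0.001 -0.000
-0.017 0.001 -0.010 0.000 -0.003 -0.000
-0.029 0.001 -0.018 0.000 -0.004 -0.000
-0.040 0.001 -0.025 0.000 -0.006 -0.000
-0.052 0.001 -0.033 0.000 -0.008 -0.000
-0.064 0.001 -0.039 0.000 -0.009 -0.000
-0.076 0.001 -0.046 0.000 -0.011 -0.000
-0.088 0.001 -0.052 0.000 -0.013 -0.000
-0.100 0.001 -0.058 0.000 -0.014 -0.000
-0.113 0.001 -0.063 0.000 -0.016 -0.000
-0.125 0.001 -0.068 0.000 -0.018 -0.000
-0.138 0.001 -0.073 0.000 -0.019 -0.000
```

View pics/scene8.png

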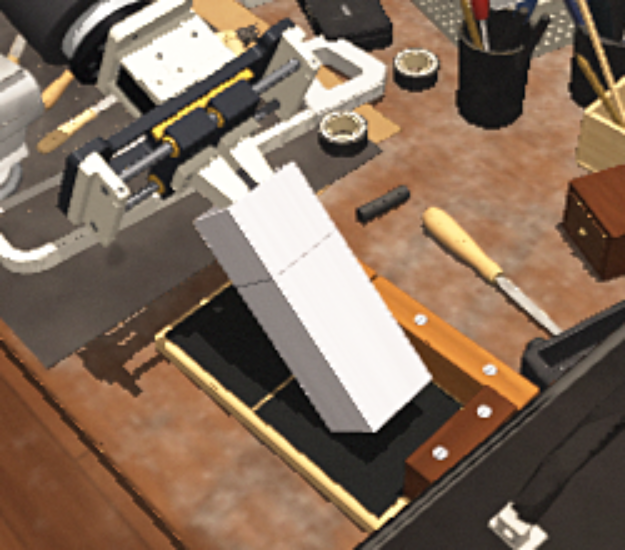

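Run:
```python
from h import *
from station import arm
f=arm.grab_frame("scene"); W=cloud(f); Q=W-TC; y=Q@YT*1000; x=Q@XT*1000; z=Q[...,2]*1000
m=(abs(x)<33)&(z>-6)&(z<200)&(y>-80)&(y<200)
# near -x face: outline in (y,z)
k=m&(x<-26)&(x>-34)
yy,zz=y[k],z[k]
h,e=np.histogram(x[k],20)
r=cv2.minAreaRect(np.stack([yy,zz],1)[zz>3].astype(np.float32)); print(r, cv2.boxPoints(r).round(1).tolist())
for lo in range(4,150,15):
    q=(zz>lo)&(zz<lo+6); 
    if q.sum(): print(lo+3,yy[q].min().round(1),yy[q].max().round(1))
```

```text
((80.44876861572266, 91.55731201171875), (292.372802734375, 93.6535873413086), 35.50712966918945) [[-65.80000305175781, 44.79999923706055], [-11.399999618530273, -31.5], [226.60000610351562, 138.3000030517578], [172.3000030517578, 214.60000610351562]]
7 22.6 35.0
22 8.0 56.1
37 -4.7 71.3
52 -5.6 87.2
67 9.2 100.2
82 23.3 114.3
97 41.5 129.9
112 55.6 145.3
127 72.6 160.0
142 88.3 179.1
```

The tilt is about 45–46° by its edges, as planned, and the foot edge hasn't moved. I'll continue.

```bash
python3 -m inch '1 -.006 0 -.002 0 -.001 0; 1 -.017 0 -.01 0 -.003 0; 1 -.029 0 -.018 0 -.004 0; 1 -.04 0 -.025 0 -.006 0; 1 -.052 0 -.033 0 -.008 0; 1 -.064 0 -.039 0 -.009 0; 1 -.076 0 -.046 0 -.011 0; 1 -.088 0 -.052 0 -.013 0; 1 -.1 0 -.058 0 -.014 0; 1 -.113 0 -.063 0 -.016 0; 1 -.119 0 -.066 0 -.017 0; 1 -.119 0 -.066 0 -.017 0';  cat >> chk.py <<'E'
W=cloud(f); Q=W-TC; y=Q@YT*1000; x=Q@XT*1000; z=Q[...,2]*1000
k=(x<-25)&(x>-35)&(z>5)&(z<190)&(y>-40)&(y<230); yy,zz=y[k],z[k]
r=[]
for lo in range(5,160,4):
    q=(zz>lo)&(zz<=lo+4)
    if q.sum()>2: r.append((lo+2,yy[q].min().round(1),yy[q].max().round(1)))
print(r)
E
python3 chk.py scene9 61.5 63.4 -2.7 34
python3 - <<'E'
from h import *
p,R,s=cur()
T=np.arange(62.5,77,1.25)
rows(p,R,[pose(t,63.3-.1*i,-2.7,35) for i,t in enumerate(T)])
E
```

```text
t: 13.85
eef_pos: [0.5147, 0.3721, 0.1324]
ee_rot: [3.141, -1.109, -1.494]
force: [0.3, 1.8, -1.3]
width: 0.0008
13.85 [ 0.28152071  1.7849558  -1.34954598] [3.4957528  0.20882881 0.02398688] [ 0.24779142 -0.29745049  0.21233036] 63.54595033121408 [ 1.17075949  0.88407714  0.07575998  0.435368   -1.80015185 -1.23931888]
tilt 61 225 62.44177097595502
[(7, np.float64(26.6), np.float64(45.0)), (11, np.float64(24.8), np.float64(49.8)), (15, np.float64(23.1), np.float64(57.2)), (19, np.float64(19.9), np.float64(66.4)), (23, np.float64(17.6), np.float64(67.9)), (27, np.float64(15.5), np.float64(78.6)), (31, np.float64(12.2), np.float64(86.5)), (35, np.float64(12.3), np.float64(92.1)), (39, np.float64(9.9), np.float64(100.7)), (43, np.float64(5.8), np.float64(106.6)), (47, np.float64(5.3), np.float64(109.3)), (51, np.float64(1.7), np.float64(120.6)), (55, np.float64(0.2), np.float64(122.2)), (59, np.float64(5.2), np.float64(132.9)), (63, np.float64(14.5), np.float64(139.2)), (67, np.float64(22.9), np.float64(145.4)), (71, np.float64(30.9), np.float64(155.0)), (75, np.float64(37.1), np.float
[... 721 characters left out ...]
, np.float64(187.3), np.float64(213.4)), (147, np.float64(185.4), np.float64(228.8)), (151, np.float64(185.8), np.float64(190.1)), (155, np.float64(184.2), np.float64(205.5)), (159, np.float64(186.0), np.float64(196.3))]
-0.010 0.001 -0.001 0.000 -0.004 -0.000
-0.022 0.001 -0.005 0.000 -0.006 -0.000
-0.035 0.001 -0.009 0.000 -0.007 -0.000
-0.049 0.001 -0.013 0.000 -0.009 -0.000
-0.062 0.001 -0.017 0.000 -0.011 -0.000
-0.076 0.001 -0.020 0.000 -0.012 -0.000
-0.089 0.001 -0.023 0.000 -0.014 -0.000
-0.103 0.001 -0.026 0.000 -0.016 -0.000
-0.117 0.001 -0.028 0.000 -0.017 -0.000
-0.131 0.001 -0.031 0.000 -0.019 -0.000
-0.145 0.001 -0.032 0.000 -0.021 -0.000
-0.159 0.001 -0.034 0.000 -0.022 -0.000
```

View pics/scene9.png

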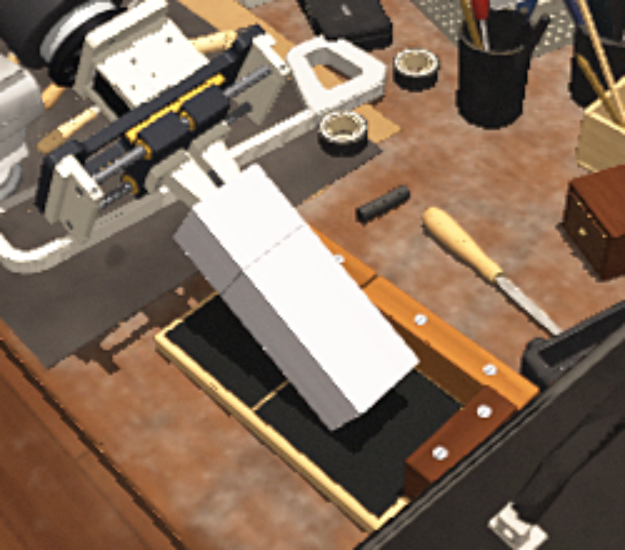

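At about 62° it's still supported and the foot edge is still in place. I'll continue.

```bash
python3 -m inch '1 -.01 0 -.001 0 -.004 0; 1 -.022 0 -.005 0 -.006 0; 1 -.035 0 -.009 0 -.007 0; 1 -.049 0 -.013 0 -.009 0; 1 -.062 0 -.017 0 -.011 0; 1 -.076 0 -.02 0 -.012 0; 1 -.089 0 -.023 0 -.014 0; 1 -.103 0 -.026 0 -.016 0; 1 -.117 0 -.028 0 -.017 0; 1 -.131 0 -.031 0 -.019 0; 1 -.14 0 -.032 0 -.02 0; 1 -.14 0 -.032 0 -.02 0'; python3 chk.py scene10 74.5 62.3 -2.7 35|cut -c1-900
python3 - <<'E'
from h import *
p,R,s=cur()
T=np.arange(75.5,93.1,1)
rows(p,R,[pose(t,62.2,-2.7,35) for i,t in enumerate(T)])
E
```

```text
t: 15.1
eef_pos: [0.5126, 0.3994, 0.099]
ee_rot: [3.141, -1.088, -1.494]
force: [-1.3, 1.8, -0.7]
width: 0.0003
15.1 [-1.26007829  1.77024082 -0.66679245] [3.38139738 0.20945246 0.01167593] [ 0.21782702  0.33858172 -0.41170254] 62.35709007067093 [ 1.18513466  0.93807386  0.13373359  0.41659316 -1.7881946  -1.24834681]
tilt 73 215 74.12376854888191
[(7, np.float64(32.9), np.float64(57.0)), (11, np.float64(27.2), np.float64(69.1)), (15, np.float64(29.2), np.float64(88.0)), (19, np.float64(25.6), np.float64(97.7)), (23, np.float64(24.7), np.float64(107.7)), (27, np.float64(22.2), np.float64(117.5)), (31, np.float64(22.2), np.float64(136.2)), (35, np.float64(20.2), np.float64(152.1)), (39, np.float64(19.0), np.float64(160.2)), (43, np.float64(17.6), np.float64(184.6)), (47, np.float64(16.8), np.float64(192.5)), (51, np.float64(17.3), np.float64(200.1)), (55, np.float64(14.2), np.float64(199.9)), (59, np.float64(13.5), np.float64(195.7)), (63, np.float64(29.1), np.float64(198.3)), (67, np.float64(36.5), np.float64(197.0)), (71, np.float64(51.9), np.float64(196.6)), (75, np.float64(63.5), 
[... 164 characters left out ...]
-0.001 0.000 -0.003 -0.000
-0.021 0.001 -0.002 0.000 -0.003 -0.000
-0.032 0.001 -0.003 0.000 -0.003 -0.000
-0.043 0.001 -0.003 0.000 -0.003 -0.000
-0.054 0.001 -0.003 0.000 -0.003 -0.000
-0.065 0.001 -0.004 0.000 -0.003 -0.000
-0.076 0.001 -0.004 0.000 -0.003 -0.000
-0.088 0.001 -0.003 0.000 -0.003 -0.000
-0.099 0.001 -0.003 0.000 -0.003 -0.000
-0.110 0.001 -0.002 0.000 -0.003 -0.000
-0.121 0.001 -0.002 0.000 -0.003 -0.000
-0.132 0.001 -0.001 0.000 -0.003 -0.000
-0.143 0.001 0.001 0.000 -0.003 -0.000
-0.154 0.001 0.002 0.000 -0.003 -0.000
-0.164 0.001 0.004 0.000 -0.003 -0.000
-0.175 0.001 0.005 0.000 -0.003 -0.000
-0.186 0.001 0.007 0.000 -0.003 -0.000
-0.197 0.001 0.009 0.000 -0.003 -0.000
```

View pics/scene10.png

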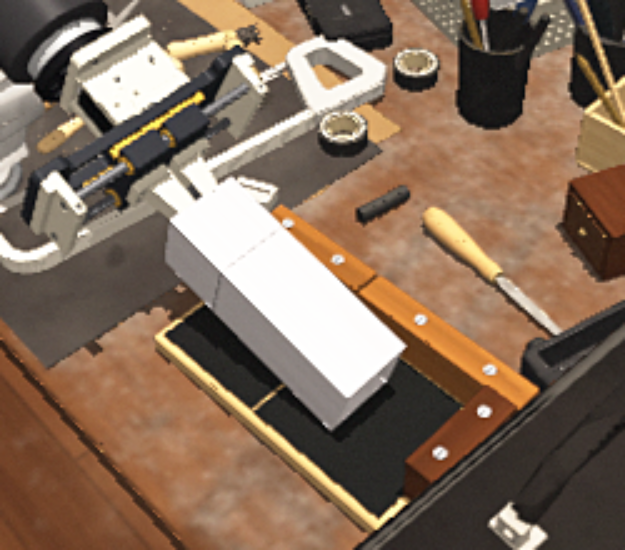

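At about 74–75° it's supported evenly. Now the last part, slower.

```bash
python3 -m inch '1 -.01 0 -.001 0 -.003 0; 1 -.021 0 -.002 0 -.003 0; 1 -.032 0 -.003 0 -.003 0; 1 -.043 0 -.003 0 -.003 0; 1 -.054 0 -.003 0 -.003 0; 1 -.065 0 -.004 0 -.003 0; 1 -.076 0 -.004 0 -.003 0; 1 -.088 0 -.003 0 -.003 0; 1 -.099 0 -.003 0 -.003 0; 1 -.11 0 -.002 0 -.003 0; 1 -.115 0 -.002 0 -.003 0; 1 -.115 0 -.002 0 -.003 0'; python3 chk.py scene11 85 62.2 -2.7 35|cut -c1-700
python3 - <<'E'
from h import *
p,R,s=cur()
T=np.arange(85.5,94,.75)
rows(p,R,[pose(t,62.2,-2.7,35) for i,t in enumerate(T)])
E
```

```text
t: 16.35
eef_pos: [0.5114, 0.4157, 0.0689]
ee_rot: [3.141, -1.085, -1.494]
force: [0.7, 1.8, -0.9]
width: 0.0007
16.35 [ 0.68359466  1.79579276 -0.92909214] [ 3.50223031  0.24012066 -0.01479654] [ 0.24215721  0.00794428 -0.06099263] 62.179057016206606 [ 1.19401087  0.98693632  0.17241895  0.40694946 -1.77841095 -1.25851573]
tilt 85 197 86.63255025155759
[(7, np.float64(29.8), np.float64(108.9)), (11, np.float64(30.3), np.float64(179.9)), (15, np.float64(29.0), np.float64(180.1)), (19, np.float64(29.7), np.float64(208.9)), (23, np.float64(27.5), np.float64(209.0)), (27, np.float64(27.9), np.float64(207.1)), (31, np.float64(26.4), np.float64(205.8)), (35, np.float64(27.6), np.float64(206.3)), (39, np.float64(26.5), np.float64(198.4)), (43, np.float64(25.9), np.float64(205.7)), (47, np.float64(25.7), np.float64(203.3)), (51, np.float64(25.6), np.float64(205.2)), (55, np.float64(24.6), np.float64(205.3)), (59, np.float64(24.2), np.float64(201.9)), (63, np.float64(25.1), np.float64(203.7)), (67, np.float64(55.2), np.float64(202.6)), (71, np.floa
-0.006 0.001 0.000 0.001 0.001 -0.000
-0.014 0.001 0.001 0.001 0.001 -0.000
-0.022 0.001 0.002 0.001 0.001 -0.000
-0.031 0.001 0.003 0.001 0.001 -0.000
-0.039 0.001 0.004 0.001 0.001 -0.000
-0.047 0.001 0.005 0.001 0.001 -0.000
-0.055 0.001 0.006 0.001 0.001 -0.000
-0.063 0.001 0.008 0.001 0.001 -0.000
-0.072 0.001 0.009 0.001 0.001 -0.000
-0.080 0.001 0.011 0.001 0.001 -0.000
-0.088 0.001 0.013 0.001 0.001 -0.000
-0.096 0.001 0.015 0.001 0.001 -0.000
```

```bash
python3 -m inch '1 -.005 0 0 0 0 0; 1 -.01 0 .001 0 0 0; 1 -.015 0 .001 0 0 0; 1 -.02 0 .002 0 0 0; 1 -.025 0 .002 0 0 0; 1 -.03 0 .003 0 0 0; 1 -.035 0 .003 0 0 0; 1 -.04 0 .004 0 0 0; 1 -.045 0 .005 0 0 0; 1 -.05 0 .005 0 0 0; 1 -.055 0 .006 0 0 0; 1 -.06 0 .007 0 0 0'; python3 chk.py scene12 90.8 62.2 -2.7 35|cut -c1-700
```

```text
t: 17.6
eef_pos: [0.511, 0.4223, 0.0521]
ee_rot: [-3.141, -1.085, -1.495]
force: [-0.5, 1.0, -2.0]
width: 0.0003
17.6 [-0.45152644  0.96722622 -2.01752397] [ 3.42135524  0.2500849  -0.04715745] [ 0.33749369 -0.15955808  1.16997748] 62.158998291397566 [ 1.19752972  1.01240967  0.18905987  0.40318376 -1.7708788  -1.26456157]
tilt 88 209 89.5738909884237
[(7, np.float64(29.7), np.float64(207.7)), (11, np.float64(30.4), np.float64(207.1)), (15, np.float64(30.3), np.float64(202.7)), (19, np.float64(30.8), np.float64(208.8)), (23, np.float64(29.8), np.float64(206.4)), (27, np.float64(29.6), np.float64(206.6)), (31, np.float64(29.6), np.float64(208.7)), (35, np.float64(30.1), np.float64(209.7)), (39, np.float64(31.2), np.float64(206.8)), (43, np.float64(29.0), np.float64(205.7)), (47, np.float64(28.7), np.float64(205.7)), (51, np.float64(31.1), np.float64(208.7)), (55, np.float64(29.3), np.float64(211.8)), (59, np.float64(30.4), np.float64(210.1)), (63, np.float64(51.4), np.float64(204.3))]
```

View pics/scene12.png

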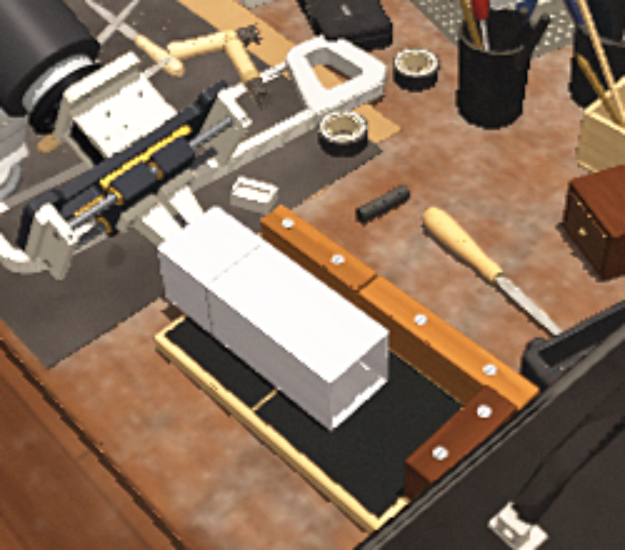

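The tube is essentially flat, with its foot at (345,400) and mouth at (190,255). I'll ease the finger a little lower until it's free, then withdraw along its own axis.

```bash
python3 -m inch '1 -.004 0 0 0 0 0; 1 -.008 0 0 0 0 0; 1 -.012 0 0 0 0 0; 1 -.017 0 0 0 0 0; 1 -.022 0 0 0 0 0; 1 -.022 0 0 0 0 0'; python3 chk.py scene13 90.8 62.2 -2.7 35|cut -c1-400
python3 - <<'E'
from h import *
p,R,s=cur()
a=p-R[:,2]*.07
rows(p,R,[(p-R[:,2]*.03,R),(a,R),(a+[0,0,.06],R),(bd(-.01,.23,.17),toolR(0))])
E
```

```text
t: 18.25
eef_pos: [0.5107, 0.4253, 0.0462]
ee_rot: [3.142, -1.085, -1.494]
force: [-0.4, 0.4, 0.3]
width: 0.0006
18.25 [-0.37573451  0.37090104  0.25558145] [2.95176682e+00 1.95996336e-01 2.13798713e-03] [ 0.0502197   2.88397276 -4.7207824 ] 62.172811414310154 [ 1.19922204  1.02246719  0.19740073  0.40161003 -1.76999649 -1.26618325]
tilt 88 199 89.74511703932617
[(7, np.float64(30.9), np.float64(207.9)), (11, np.float64(29.6), np.float64(203.6)), (15, np.float64(30.3), np.float64(209.4)), (19, np.float64(30.6), np.float64(208.7)), (23, np.float64(30.6), np.float64(208.5)), (27, np.float64(29.8), np.float64(208.2)), (31, np.float64(30.2), np.float64(210.2)), (35, np.float64(30.9), np.float64(207.1)), (39, np.float64(29.8), np.float64(208.0)), (43, np.float
-0.000 -0.000 -0.100 0.000 0.000 0.000
0.000 -0.000 -0.233 0.000 0.000 0.000
0.177 -0.000 -0.327 0.000 0.000 0.000
0.207 -0.007 -0.491 -0.008 -1.036 0.012
```

```bash
python3 -m inch '1 0 0 -.04 0 0 0; 1 0 0 -.1 0 0 0; 1 0 0 -.17 0 0 0; 1 0 0 -.233 0 0 0; 1 .09 0 -.28 0 0 0; 1 .177 0 -.327 0 0 0; 1 .2 0 -.4 0 -.2 0; 1 .207 0 -.49 0 -.4 0; 1 .207 0 -.49 0 -.6 0;1 .207 -.007 -.49 0 -.8 0; 1 .207 -.007 -.49 -.008 -1 .012;1 .207 -.007 -.49 -.008 -1 .012'
python3 - <<'E'
from h import *
from station import arm
p,R,s=cur(); print(s["q"],s["force"],s["moment"])
f=arm.grab_frame("top"); np.savez("pics/top14.npz",**f); cv2.imwrite("pics/top14.png",f["img"][:,:,::-1])
g=arm.grab_frame("scene"); np.savez("pics/scene14.npz",**g); cv2.imwrite("pics/scene14.png",g["img"][:,:,::-1])
E
```

```text
t: 19.5
eef_pos: [0.5052, 0.5269, 0.1718]
ee_rot: [-3.139, -0.177, -1.504]
force: [0.1, -0.2, -0.6]
width: 0.0004
[ 1.11948959  0.55768598  0.15514793  0.09253323 -1.32221625 -1.08254757] [ 0.11066097 -0.21641032 -0.59180002] [ 0.60406361 -0.03855339  0.00317415]
```

View pics/top14.png

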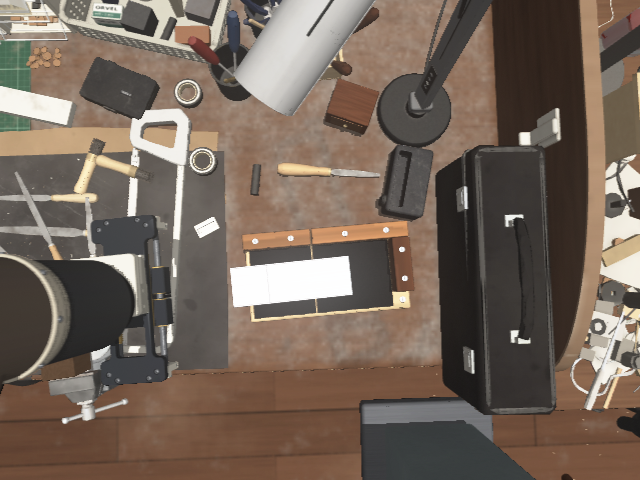

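View pics/scene14.png

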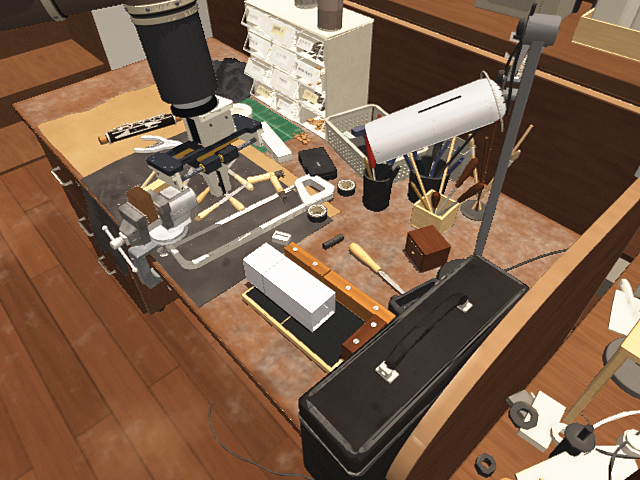

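The tube lies flat, at about (231–352, 257–305) in the top view, and the bystanders haven't moved. Now I'll measure its pose in board axes.

```bash
cat > meas.py <<'E'
from h import *
import sys
def tube(f):
    W=cloud(f); Q=W-C
    x=Q@XB; y=Q@YB; z=W[...,2]
    m=(abs(z-.078)<.004)&(abs(x)<.06)&(y>-.13)&(y<.2)
    m=cv2.morphologyEx(m.astype(np.uint8),cv2.MORPH_OPEN,np.ones((3,3)))>0
    pts=np.stack([x[m],y[m]],1)*1000
    r=cv2.minAreaRect(pts.astype(np.float32)); print(len(pts),np.round(r[0],1),np.round(r[1],1),round(r[2],2),"z",np.median(z[m]).round(4)); print(np.round(cv2.boxPoints(r),1).tolist())
    # stop & fence
    S=(abs(z-.063)<.003)&(y<-.095)&(y>-.14)&(x<.04)&(x>-.045); ys=y[S]*1000; print("stop y pct",np.percentile(ys,[1,50,99]).round(1))
    F=(abs(z-.058)<.003)&(x>.03)&(x<.08)&(y>-.09)&(y<.13); print("fence x pct",np.percentile(x[F]*1000,[1,50,99]).round(1))
    for a,b in ((-90,-60),(-60,-30),(-30,10),(30,60),(60,90),(90,125)):
        k=F&(y*1000>a)&(y*1000<b); 
        if k.sum(): print((a,b),np.percentile(x[k]*1000,[3,97]).round(1),end=" ")
    print()
if __name__=="__main__":
    for n in sys.argv[1:]:
        print(n); tube(dict(np.load(n)))
E
python3 meas.py pics/top14.npz pics/scene14.npz
```

```text
pics/top14.npz
4595 [-9.3 60.6] [ 60.  180.1] 0.89 z 0.0786
[[-40.70000076293945, 150.1999969482422], [-37.900001525878906, -30.0], [22.100000381469727, -29.0], [19.299999237060547, 151.10000610351562]]
stop y pct [-128.3 -114.2 -100.4]
fence x pct [44.8 57.1 69.5]
(-90, -60) [45.2 68.5] (-60, -30) [45.4 69. ] (-30, 10) [45.3 68.8] (30, 60) [45.4 69.1] (60, 90) [45.3 68.9] (90, 125) [45.2 68.8] 
pics/scene14.npz
2575 [-11.2  61.3] [ 61.7 181. ] 0.48 z 0.0771
[[-42.900001525878906, 151.5], [-41.400001525878906, -29.399999618530273], [20.399999618530273, -28.899999618530273], [18.899999618530273, 152.0]]
stop y pct [-127.  -113.3 -100.1]
fence x pct [42.4 54.2 67.1]
(-90, -60) [43.1 66. ] (-60, -30) [42.9 66.6] (-30, 10) [42.6 66.6] (30, 60) [43.1 66.4] (60, 90) [43.3 65.9] (90, 125) [43.5 66.2]
```

Run:
```python
from h import *
p,R,s=cur(); RR=toolR(0)
rows(p,R,[(bd(-.06,.17,.17),RR),(bd(-.095,.062,.15),RR),(bd(-.095,.062,.045),RR)])
```

```text
0.186 0.171 0.050 -0.004 -0.167 0.001
0.529 0.289 0.178 -0.004 -0.167 0.001
0.469 0.290 0.523 -0.004 -0.167 0.001
```

```bash
python3 -m inch '1 .1 .1 .03 0 -.1 0; 1 .186 .171 .05 -.004 -.167 0; 1 .3 .25 .1 -.004 -.167 0; 1 .43 .289 .15 -.004 -.167 0; 1 .529 .289 .178 -.004 -.167 0; 1 .529 .289 .178 -.004 -.167 0; 1 .51 .29 .3 -.004 -.167 0; 1 .49 .29 .4 -.004 -.167 0; 1 .475 .29 .48 -.004 -.167 0; 1 .469 .29 .523 -.004 -.167 0;1 .469 .29 .523 -.004 -.167 0'
python3 - <<'E'
from h import *
p,R,s=cur(); RR=toolR(0); print(s["force"],np.round([(p-C)@XB*1000,(p-C)@YB*1000,p[2]*1000],1))
from station import arm
g=arm.grab_frame("scene"); cv2.imwrite("pics/scene15.png",cv2.resize(g["img"][160:380,180:430,::-1],None,fx=2.5,fy=2.5))
rows(p,R,[(bd(x/1000,.062,.045),RR) for x in (-62,-55,-45,-40,-37,-36,-35)])
E
```

```text
t: 20.7
eef_pos: [0.4289, 0.3529, 0.0399]
ee_rot: [3.136, -0.014, -1.504]
force: [0.2, -0.0, 0.3]
width: 0.0005
[ 0.22417354 -0.04631457  0.33576449] [-96.9  61.5  39.9]
-0.001 -0.116 -0.018 0.006 -0.013 0.004
-0.001 -0.139 -0.018 0.006 -0.013 0.004
-0.001 -0.173 -0.018 0.006 -0.013 0.004
-0.001 -0.189 -0.018 0.006 -0.013 0.004
-0.001 -0.199 -0.018 0.006 -0.013 0.004
-0.001 -0.203 -0.018 0.006 -0.013 0.004
-0.000 -0.206 -0.018 0.006 -0.013 0.004
```

View pics/scene15.png

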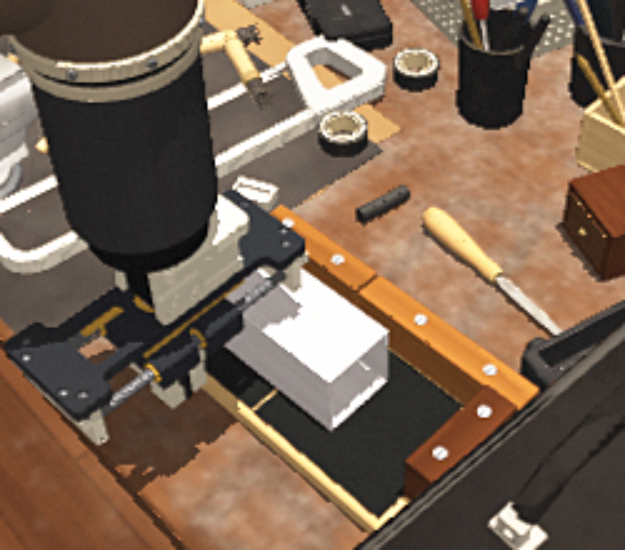

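The finger is down beside the near wall, with the gripper's brackets above the tube top at about (300,275). I'll push gently towards the fence.

```bash
python3 -m inch '1 0 -.03 -.018 .006 -.013 .004; 1 0 -.06 -.018 .006 -.013 .004; 1 0 -.09 -.018 .006 -.013 .004; 1 0 -.105 -.018 .006 -.013 .004; 1 0 -.115 -.018 .006 -.013 .004; 1 0 -.123 -.018 .006 -.013 .004; 1 0 -.131 -.018 .006 -.013 .004; 1 0 -.139 -.018 .006 -.013 .004; 1 0 -.147 -.018 .006 -.013 .004; 1 0 -.155 -.018 .006 -.013 .004; 1 0 -.163 -.018 .006 -.013 .004; 1 0 -.163 -.018 .006 -.013 .004'
cat > st.py <<'E'
from h import *
from station import arm
import meas,sys
p,R,s=cur(); print(s["t"],np.round(s["force"],2),"TCP board",np.round([(p-C)@XB*1000,(p-C)@YB*1000,p[2]*1000],1))
f=arm.grab_frame("scene"); np.savez("pics/last.npz",**f); meas.tube(f); cv2.imwrite(f"pics/{sys.argv[1]}.png",cv2.resize(f["img"][160:380,180:430,::-1],None,fx=2.5,fy=2.5))
E
python3 st.py scene16
```

```text
t: 21.95
eef_pos: [0.4786, 0.3569, 0.0467]
ee_rot: [-3.139, 0.003, -1.509]
force: [-0.9, 0.8, -0.2]
width: 0.0004
21.95 [-0.87  0.77 -0.24] TCP board [-47.   62.4  46.7]
1294 [-1.1 26.5] [111.4  61.9] 89.15 z 0.0771
[[-32.900001525878906, -28.700000762939453], [29.0, -29.600000381469727], [30.600000381469727, 81.80000305175781], [-31.299999237060547, 82.69999694824219]]
stop y pct [-127.  -113.7 -100.2]
fence x pct [42.3 54.5 67.1]
(-90, -60) [42.9 66. ] (-60, -30) [42.8 66.2] (-30, 10) [42.8 66.4] (30, 60) [42.9 66.1] (60, 90) [43.4 65.7] (90, 125) [45.  65.6]
```

View pics/scene16.png

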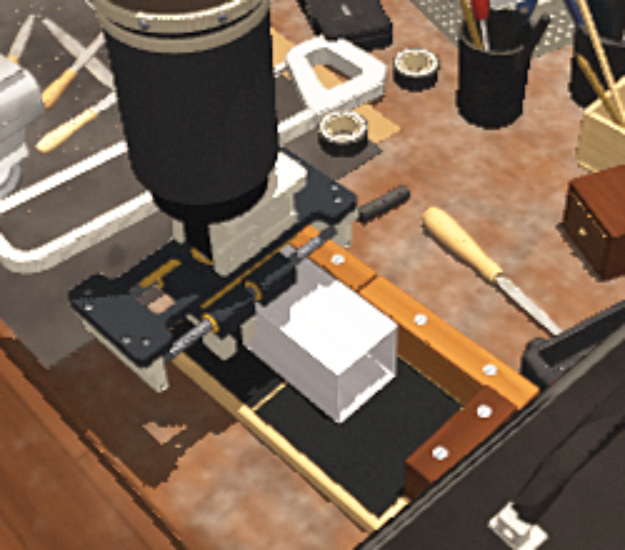

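```bash
python3 -m inch '1 0 -.008 0 0 0 0; 1 0 -.016 0 0 0 0; 1 0 -.024 0 0 0 0; 1 0 -.03 0 0 0 0; 1 0 -.035 0 0 0 0; 1 0 -.039 0 0 0 0; 1 0 -.042 0 0 0 0; 1 0 -.045 0 0 0 0; 1 0 -.047 0 0 0 0'; python3 st.py scene17
```

```text
t: 22.9
eef_pos: [0.4921, 0.3572, 0.0466]
ee_rot: [-3.14, 0.003, -1.509]
force: [-4.2, -2.1, 2.0]
width: 0.0004
22.9 [-4.25 -2.06  2.03] TCP board [-33.5  61.9  46.6]
1243 [12.2 26. ] [112.2  61.3] 89.15 z 0.0772
[[-19.299999237060547, -29.700000762939453], [42.0, -30.600000381469727], [43.599998474121094, 81.5999984741211], [-17.600000381469727, 82.5]]
stop y pct [-127.1 -113.2  -99.9]
fence x pct [41.1 57.8 67.6]
(-90, -60) [42.7 66.4] (-60, -30) [42.7 66. ] (-30, 10) [40.1 67.2] (30, 60) [54.5 66.3] (60, 90) [55.1 67.3] (90, 125) [55.2 66.2]
```

```bash
python3 -m inch '1 0 -.003 0 0 0 0; 1 0 -.006 0 0 0 0; 1 0 -.009 0 0 0 0;1 0 -.009 0 0 0 0'; python3 st.py scene18
```

```text
t: 23.35
eef_pos: [0.4925, 0.3571, 0.0466]
ee_rot: [3.14, 0.002, -1.509]
force: [-15.6, -1.5, 8.3]
width: 0.0004
23.35 [-15.56  -1.55   8.27] TCP board [-33.1  61.7  46.6]
1245 [12.9 25.9] [110.5  61.5] 89.82 z 0.0771
[[-18.0, -29.299999237060547], [43.5, -29.5], [43.900001525878906, 81.0999984741211], [-17.600000381469727, 81.30000305175781]]
stop y pct [-127.  -113.2 -100.2]
fence x pct [41.1 57.8 67.3]
(-90, -60) [42.7 66.3] (-60, -30) [43.4 65.8] (-30, 10) [40.4 67.2] (30, 60) [54.8 67.3] (60, 90) [54.8 66.1] (90, 125) [56.4 65.9]
```

Now the tube is flush on the fence (yaw residual 0.2°, 15 N contact). Next I'll back off and go round to the mouth end.

Run:
```python
from h import *
p,R,s=cur(); RR=toolR(0)
rows(p,R,[(bd(-.065,.062,.045),RR),(bd(-.065,.062,.15),RR),(bd(.013,.19,.15),RR),(bd(.013,.19,.045),RR)])
```

```text
-0.001 0.106 0.005 0.001 0.002 -0.000
-0.001 0.107 -0.345 0.001 0.002 -0.000
-0.428 -0.153 -0.344 0.001 0.002 -0.000
-0.428 -0.154 0.006 0.001 0.002 -0.000
```

```bash
python3 -m inch '1 0 .05 .005 0 0 0; 1 0 .106 .005 0 0 0; 1 0 .107 -.1 0 0 0; 1 0 .107 -.23 0 0 0; 1 0 .107 -.345 0 0 0; 1 -.12 .04 -.345 0 0 0; 1 -.25 -.03 -.345 0 0 0; 1 -.37 -.11 -.345 0 0 0; 1 -.428 -.153 -.344 0 0 0; 1 -.428 -.153 -.344 0 0 0; 1 -.428 -.154 -.22 0 0 0; 1 -.428 -.154 -.1 0 0 0'; python3 -m inch '1 0 0 .06 0 0 0; 1 0 0 .106 0 0 0; 1 0 0 .106 0 0 0';  python3 st.py scene19;  python3 - <<'E'
from h import *
p,R,s=cur(); RR=toolR(0)
rows(p,R,[(bd(.013,y/1000,.045),RR) for y in (165,160,155,100,90,87)])
E
```

```text
t: 24.6
eef_pos: [0.5339, 0.4895, 0.0779]
ee_rot: [-3.136, 0.006, -1.509]
force: [0.6, -0.2, 0.2]
width: 0.0003
t: 24.9
eef_pos: [0.5327, 0.4879, 0.0439]
ee_rot: [-3.14, 0.001, -1.509]
force: [0.9, -0.5, 0.5]
width: 0.0007
24.9 [ 0.91 -0.53  0.49] TCP board [ 15.1 189.8  43.9]
2458 [12.8 61.5] [ 61.8 182.4] 0.08 z 0.0771
[[-18.299999237060547, 152.60000610351562], [-18.0, -29.799999237060547], [43.79999923706055, -29.700000762939453], [43.5, 152.6999969482422]]
stop y pct [-127.1 -113.4 -100.2]
fence x pct [41.5 58.2 67.7]
(-90, -60) [42.5 66.1] (-60, -30) [42.6 66.5] (-30, 10) [40.8 66.7] (30, 60) [54.8 67.3] (60, 90) [55.1 66.6] (90, 125) [54.5 67.4] 
0.085 0.009 0.001 -0.003 0.003 0.000
0.102 0.009 0.001 -0.003 0.003 0.000
0.119 0.009 0.001 -0.003 0.003 0.000
0.302 0.009 0.001 -0.003 0.003 0.000
0.335 0.009 0.001 -0.003 0.003 0.000
0.345 0.009 0.001 -0.003 0.003 0.000
```

View pics/scene19.png

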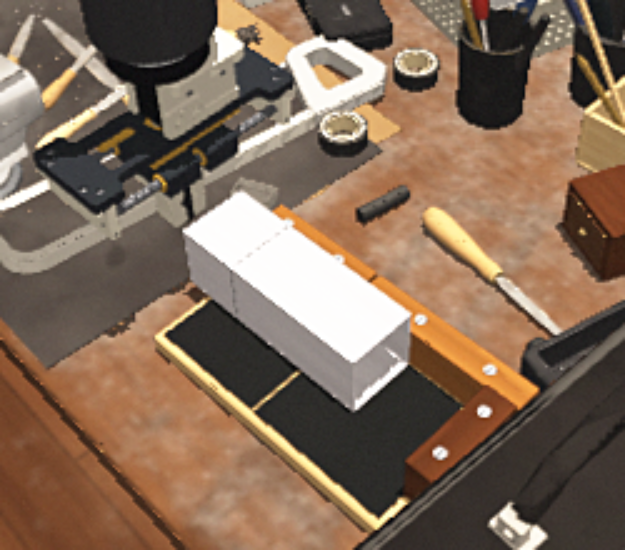

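Flush along the fence, ready for the end push.

```bash
python3 -m inch '1 .04 0 0 0 0 0; 1 .07 0 0 0 0 0; 1 .085 0 0 0 0 0; 1 .095 0 0 0 0 0; 1 .105 0 0 0 0 0; 1 .117 0 0 0 0 0; 1 .13 0 0 0 0 0; 1 .143 0 0 0 0 0; 1 .156 0 0 0 0 0; 1 .169 0 0 0 0 0; 1 .182 0 0 0 0 0; 1 .19 0 0 0 0 0'; python3 st.py scene20
```

```text
t: 26.15
eef_pos: [0.5371, 0.4333, 0.0463]
ee_rot: [-3.137, 0.006, -1.508]
force: [-2.6, 4.4, 3.0]
width: 0.0001
26.15 [-2.63  4.44  2.98] TCP board [ 16.1 135.   46.3]
2600 [12.9 37.1] [184.8  62. ] 89.92 z 0.0771
[[-18.299999237060547, -55.20000076293945], [43.70000076293945, -55.29999923706055], [44.0, 129.5], [-18.0, 129.60000610351562]]
stop y pct [-126.6 -113.4 -100. ]
fence x pct [40.9 59.5 67.5]
(-90, -60) [42.7 66.1] (-60, -30) [40.  66.2] (-30, 10) [54.8 67.2] (30, 60) [55.3 66.6] (60, 90) [55.9 66.7] (90, 125) [54.6 66.7]
```

View pics/scene20.png

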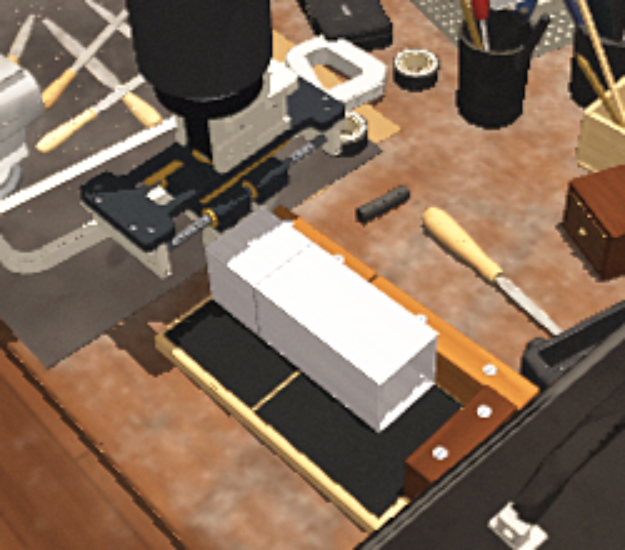

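It slides along the fence as intended. The foot is at about y = −55 mm, with about 46 mm still to go.

```bash
python3 -m inch '1 .013 0 0 0 0 0; 1 .026 0 0 0 0 0; 1 .039 0 0 0 0 0; 1 .052 0 0 0 0 0; 1 .065 0 0 0 0 0; 1 .078 0 0 0 0 0; 1 .091 0 0 0 0 0; 1 .104 0 0 0 0 0; 1 .115 0 0 0 0 0; 1 .125 0 0 0 0 0; 1 .133 0 0 0 0 0; 1 .138 0 0 0 0 0'; python3 st.py scene21
```

```text
t: 27.4
eef_pos: [0.5393, 0.3904, 0.0452]
ee_rot: [-3.139, 0.003, -1.509]
force: [0.4, 3.0, 2.3]
width: 0.0007
27.4 [0.39 2.96 2.31] TCP board [15.6 92.1 45.2]
2771 [11.9 -7.4] [181.2  61.4] 89.74 z 0.0772
[[-19.200000762939453, -97.9000015258789], [42.20000076293945, -98.0999984741211], [43.0, 83.0999984741211], [-18.299999237060547, 83.30000305175781]]
stop y pct [-126.7 -113.4 -100.1]
fence x pct [53.5 60.6 67.2]
(-90, -60) [54.9 66.9] (-60, -30) [54.8 67. ] (-30, 10) [54.3 66.2] (30, 60) [54.9 66.7] (60, 90) [54.2 66.9] (90, 125) [48.5 65.2]
```

```bash
python3 -m inch '1 .004 0 0 0 0 0; 1 .007 0 0 0 0 0; 1 .01 0 0 0 0 0; 1 .013 0 0 0 0 0'; python3 -m inch '1 .003 0 0 0 0 0; 1 .006 0 0 0 0 0;1 .006 0 0 0 0 0'; python3 st.py scene22
```

```text
t: 27.85
eef_pos: [0.5396, 0.3881, 0.0453]
ee_rot: [-3.138, 0.005, -1.508]
force: [-2.2, 10.6, 0.9]
width: 0.0004
t: 28.15
eef_pos: [0.5399, 0.3881, 0.0457]
ee_rot: [-3.137, 0.008, -1.508]
force: [-2.4, 13.0, 0.1]
width: 0.0002
28.15 [-2.44 13.01  0.15] TCP board [16.1 89.7 45.7]
2795 [11.9 -9.8] [181.7  62.1] 89.71 z 0.0773
[[-19.600000381469727, -100.5], [42.5, -100.80000305175781], [43.400001525878906, 81.0], [-18.700000762939453, 81.30000305175781]]
stop y pct [-126.7 -113.3  -99.7]
fence x pct [53.5 60.7 67.3]
(-90, -60) [55.  66.5] (-60, -30) [55.4 66.5] (-30, 10) [54.9 67.2] (30, 60) [54.9 66.8] (60, 90) [55.3 67. ] (90, 125) [50.7 66.4]
```

The foot is home against the stop: 13 N and no further motion. Next, a final nudge to the fence near the tube's middle, since the foot end shows about 1 mm of gap.

Run:
```python
from h import *
p,R,s=cur(); RR=toolR(0)
rows(p,R,[(bd(.015,.125,.045),RR),(bd(.015,.125,.15),RR),(bd(-.07,-.02,.15),RR),(bd(-.07,-.02,.045),RR)])
```

```text
-0.117 0.004 0.003 -0.005 0.007 0.001
-0.120 0.002 -0.347 -0.005 0.007 0.001
0.363 0.286 -0.352 -0.005 0.007 0.001
0.366 0.287 -0.002 -0.005 0.007 0.001
```

```bash
python3 -m inch '1 -.05 0 .003 0 .007 0; 1 -.117 0 .003 0 .007 0; 1 -.12 0 -.12 -.005 .007 0; 1 -.12 0 -.24 -.005 .007 0; 1 -.12 0 -.347 -.005 .007 0; 1 -.12 0 -.347 -.005 .007 0; 1 0 .07 -.35 -.005 .007 0; 1 .12 .14 -.35 -.005 .007 0; 1 .24 .21 -.35 -.005 .007 0; 1 .363 .286 -.35 -.005 .007 0; 1 .363 .286 -.35 -.005 .007 0; 1 .366 .287 -.25 -.005 .007 0'; python3 st.py scene23
python3 - <<'E'
from h import *
p,R,s=cur(); RR=toolR(0)
rows(p,R,[(bd(-.07,-.02,.045),RR),(bd(-.04,-.02,.045),RR),(bd(-.033,-.02,.045),RR)])
E
```

```text
t: 29.4
eef_pos: [0.462, 0.2711, 0.1228]
ee_rot: [-3.139, -0.0, -1.508]
force: [0.2, 1.0, 0.5]
width: 0.0002
29.4 [0.15 1.   0.52] TCP board [-68.9 -22.2 122.8]
1784 [ 12.1 -43.7] [ 62.2 112.2] 0.26 z 0.0771
[[-19.200000762939453, 12.199999809265137], [-18.700000762939453, -99.9000015258789], [43.5, -99.5999984741211], [43.0, 12.5]]
stop y pct [-126.7 -113.1  -99.1]
fence x pct [54.3 60.9 67.3]
(-90, -60) [54.7 66.8] (-60, -30) [55.4 66.3] (-30, 10) [54.9 66.6] (30, 60) [57.1 66.5] 
-0.016 -0.009 0.236 0.005 -0.005 -0.001
-0.016 -0.109 0.235 0.005 -0.005 -0.001
-0.016 -0.132 0.235 0.005 -0.005 -0.001
```

```bash
python3 -m inch '1 -.01 0 .1 0 0 0; 1 -.016 0 .235 0 0 0; 1 -.016 0 .235 0 0 0; 1 -.016 -.04 .235 0 0 0; 1 -.016 -.08 .235 0 0 0; 1 -.016 -.1 .235 0 0 0; 1 -.016 -.11 .235 0 0 0; 1 -.016 -.118 .235 0 0 0; 1 -.016 -.124 .235 0 0 0; 1 -.016 -.129 .235 0 0 0; 1 -.016 -.133 .235 0 0 0; 1 -.016 -.133 .235 0 0 0'; python3 st.py scene24
```

```text
t: 30.65
eef_pos: [0.4979, 0.2764, 0.0493]
ee_rot: [3.136, -0.005, -1.509]
force: [-11.5, 0.5, 8.9]
width: 0.0006
30.65 [-11.46   0.5    8.89] TCP board [-32.8 -19.1  49.3]
1240 [13.  -9.3] [181.6  61.5] 89.87 z 0.0772
[[-18.0, -100.0999984741211], [43.5, -100.19999694824219], [43.900001525878906, 81.4000015258789], [-17.600000381469727, 81.5]]
stop y pct [-126.9 -113.4  -99.7]
fence x pct [54.3 60.8 67.5]
(-90, -60) [55.4 66.4] (-60, -30) [54.8 67. ] (-30, 10) [55.5 67.1]
```

Firm against the fence (11 N). I'll withdraw and check with both cameras.

```bash
python3 -m inch '1 0 .03 0 0 0 0; 1 0 .08 0 0 0 0; 1 0 .12 0 0 0 0; 1 0 .12 -.12 0 0 0; 1 0 .12 -.24 0 0 0; 1 0 .12 -.36 0 0 0; 1 -.12 .1 -.45 0 0 0; 1 -.25 .1 -.5 0 0 0; 1 -.4 .1 -.5 0 0 0; 1 -.55 .1 -.5 0 0 0; 1 -.7 .1 -.5 0 0 0; 1 -.85 .1 -.5 0 0 0'; python3 -m inch '1 -.1 0 0 0 0 0; 1 -.1 0 0 0 0 0; 1 -.1 0 0 0 0 0'
python3 - <<'E'
from h import *
from station import arm
import meas
for n in("top","scene"):
    f=arm.grab_frame(n); np.savez(f"pics/{n}25.npz",**f); cv2.imwrite(f"pics/{n}25.png",f["img"][:,:,::-1]); meas.tube(f)
E
```

```text
t: 31.9
eef_pos: [0.4535, 0.5317, 0.1983]
ee_rot: [3.139, -0.004, -1.508]
force: [1.5, -0.2, 0.8]
width: 0.0001
t: 32.2
eef_pos: [0.4515, 0.5603, 0.197]
ee_rot: [3.138, -0.005, -1.507]
force: [0.2, 0.2, -0.4]
width: 0.0008
4502 [ 14.7 -10.7] [180.1  60. ] 89.97 z 0.0786
[[-15.399999618530273, -100.69999694824219], [44.599998474121094, -100.69999694824219], [44.70000076293945, 79.4000015258789], [-15.300000190734863, 79.4000015258789]]
stop y pct [-128.2 -115.3 -101.1]
fence x pct [45.6 57.5 69.4]
(-90, -60) [46.2 68.5] (-60, -30) [46.2 69. ] (-30, 10) [46.3 68.8] (30, 60) [46.2 68.9] (60, 90) [45.9 68.9] (90, 125) [45.4 68.8] 
2779 [12.3 -8.6] [182.7  62.3] 89.85 z 0.0771
[[-19.100000381469727, -99.9000015258789], [43.20000076293945, -100.0999984741211], [43.599998474121094, 82.69999694824219], [-18.600000381469727, 82.80000305175781]]
stop y pct [-127.  -113.2  -99.7]
fence x pct [43.7 60.  67.4]
(-90, -60) [55.3 66.6] (-60, -30) [55.1 67.1] (-30, 10) [55.4 67.3] (30, 60) [54.9 66.3] (60, 90) [55.2 66.4] (90, 125) [43.5 66.3]
```

View pics/top25.png

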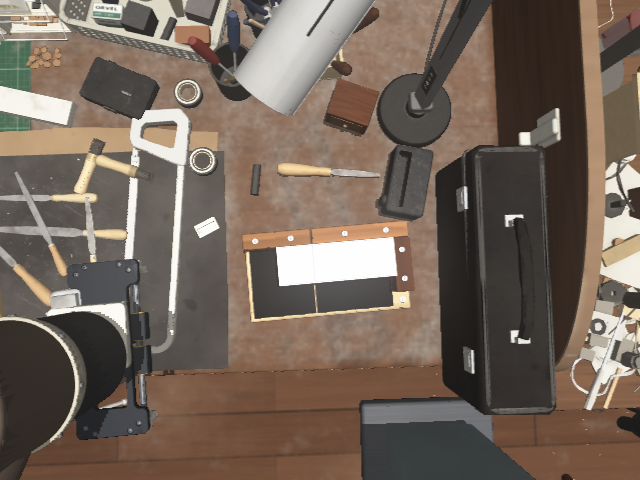

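View pics/scene25.png

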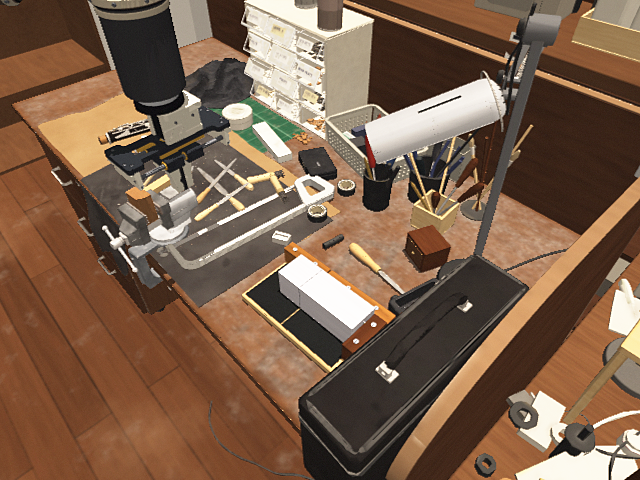

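The top view shows the tube at (277–396, 238–285), in the corner of the fence and the stop. File, marker and gauge are where they were, and the arm is clear.

```bash
python3 -c "
from station import arm
print(arm.job_done())"
```

```text
the job is handed in; nothing more can be done
None
```

I tipped the tube to the left with the closed fingertips inside its mouth, and it now lies flat against the end stop and the fence. It rested on the finger from about 20° down to the board. I then withdrew the finger and slid the tube with light pushes: to the fence, along it to the stop, and once more to the fence.

**Last checks, with the arm clear:**

| Check | Top camera | Scene camera |
|---|---|---|
| Angle to the fence | 0.03° | 0.15° |
| Tube's fence side, from the board's middle (face given at 45 mm) | 44.6 mm | 43.4 mm |
| Foot, from the board's middle (stop face given at 102 mm) | 100.7 mm | 100.0 mm |

- **Contact:** the scene camera reads about 2 mm short in this direction; it put the fence face at 42.8 mm. The cameras saw the stop face itself at about 100–101 mm, so the foot reading means contact. Both contacts also showed as a rise in wrist force with no further motion: 13 N at the stop, 11 N at the fence.
- **Flatness:** the top of the tube measured 78 mm above the desk, which is what it should be lying flat.
- **Bystanders:** the file, marker and gauge look unmoved in the pictures; I did not re-measure them.
- **Time:** about 32 s of the 72 s.

**What didn't go to plan:**
- On first entering the mouth, the gripper's finger carriers pressed the tube's rim with about 10 N. I backed out 12 mm and the tube had not moved.
- During the tipping, my angle readings were up to about 2° off the planned angle. Its pivot edge stayed put to within about 3 mm.

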